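# Dock the dosing cup under the sample grinder against its flip stop

## Task

Swing the orange stop flag down across the grinder's cup lane by its thumb lever until it comes to rest, then stand the steel dosing cup upright in the lane and push it under the grinder head against the flag. The stop yields softly at first: keep pushing until you feel it come up solid, press it home for about half a second with some 10 to 15 newtons (never above 25), then let go and leave the cup there touching the flag. Do not tip the cup or shift the other things on the bench.

Things in the scene. Friction and masses are not known exactly. Their poses are not given: they have to be found in the camera images.
- grinder: grey sample grinder, fixed. Origin on the table at the lane's centre line; x along the lane, away from its mouth; y left. Lane: dark plate 8 mm thick (x -180 to 200, y -146 to 54 mm) with two aluminium rails 65 mm apart inside, each 6 mm wide, tops 20 mm above the table, x -160 to 120 mm. Motor column 380 mm high at x 50 to 220, y 85 to 215 mm
- head_edge (a point): middle of the near lower edge of the grey grinding head that bridges the lane: 58 mm past the grinder's origin, 175 mm above the table. The head reaches 92 mm on along the lane, 68 mm right to 85 mm left; spout 12 mm lower inside. The docked cup's rear is 8 to 22 mm under it, so the gripper must lean back 25 to 45 degrees, fingertips forward along the lane
- lane_load (a point): the point on the lane's floor, between the rails and in the open (85 mm before the grinder's origin), where the cup is set down; 8 mm above the table; axes as the grinder's
- stop_carriage: aluminium carriage of the flip stop, carrying the flag. Origin on the lane's centre line, 8 mm above the table, in the plane of the lowered flag's face that the cup meets; x along the lane away from the mouth, y left. Pushed along +x it yields at about 2 N, without springing back, for 1 to 2 cm (differs), then is solid against a stop hidden in the blue housing, found only by feel
- flag (a joint): angle of orange flag and lever, rad: 0 raised, 0.75 down across the lane (solid stop). Turns about a steel rod along the lane, 45 mm above the table, 110 mm right (-y) of the centre line; stays where left; about 0.06 N m turns it. The flag is 56 mm wide, 40 mm high, 8 mm thick; when down its middle is 43 mm above the table
- lever_tip (a point): tip of the orange thumb lever on the same rod, in the open, 135 mm nearer the mouth than the flag's face. 52 mm long from the rod's axis, 18 mm wide along the rod, 7 mm thick. Raised it leans 13 degrees outward (-y) from vertical, down it leans 30 degrees inward (+y): push it from outside towards the lane. The point's axes turn with the flag
- cup_center (a point): steel dosing cup, upright, open at the top, 58 mm outer diameter, 60 mm high, 3 mm wall, about 0.25 kg, sliding along the lane takes 2 to 4 N (pushed off its middle it binds on a rail); the point is at its centre, half-way up. Starts standing on the table to the right of the lane
- cup: the same cup; origin under its centre
- bowl_a: white cupping bowl, 90 mm across the rim, 58 mm high (bystander); origin under its centre
- bowl_b: the same, another bowl
- bean_jar: amber glass jar with black cap, 72 mm diameter, 110 mm high (bystander); origin under its centre
- tamper: steel tamper standing on its 54 mm foot, 82 mm high (bystander); origin under its centre
- spoon: steel cupping spoon lying flat, 160 mm long (bystander)
- sample_tin: black closed tin with a brown label, 60 mm diameter, 75 mm high (bystander); origin under its centre

How it is judged:
By the outcome, as a careful person would: the job done as asked, in the order asked, and still so for the second after the job is handed in, with the robot touching nothing.
It also fails if it takes over 72 s, if anything falls off the work surface, if the arm or the gripper's body presses on something with over 40 N, if the wrist force passes 120 N, or if a joint passes its speed limit or range.

## Robot

A 6-joint arm with a two-finger parallel gripper is mounted at the origin on the work surface. World frame = base frame: x ahead of the robot, y to its left, z up, the work surface at z = 0. Lengths are in mm, angles in rad, forces in N, time in s.
With the tool pointing down it reaches from about 300 to 750 mm from the base axis. Payload 8.5 kg.
Tool frame: the origin (TCP) lies on the centre line of the jaws, within the pads' length; the fingertips stand 22 mm ahead of it and the grasp point (between the pads) lies 3 mm ahead of it (env.tcp_to_tips is the distance from the TCP to the fingertips, in mm); z points along the fingers, y is the line along which they close (so a half turn about z gives the same grasp; the last joint's range is limited). The gripper opens to 88 mm and grips with 3 to 60 N. Pads are 18 mm wide; open, the fingers measure 123 mm over their backs; the gripper's body (75 mm by 187 mm) begins 45 mm behind the grasp point.
Start: joints at [-1.381, 0.381, 1.297, -0, 1.464, -0.215], TCP at [216.602, -505.534, 260.748] pointing down, gripper open.
Joint ranges: [-3.11, 3.11], [-0.89, 2.33], [0.22, 2.48], [-1.42, 4.56], [0.17, 2.85], [-2.88, 2.88]. Speed limits (rad/s): [2.39, 2.39, 3.14, 3.14, 3.14, 3.14].

## Interface

Orientations are given as a rotation vector (axis times angle).
In Python, from rig import env, vision gives the robot as it stands.
- The arm moves only by the shell command python3 -m handwheel 'ROWS' [FORCE]. ROWS is JSON, a list of rows, each a list of 3 entries, a list of its own where there are three numbers: the closure, from -1 (fully open) to 1 (shut), then the shift along the tool's x, y, z in m, then the turn, a rotation vector about the tool's x, y, z in degrees. A call has 1 to 20 rows; each row shifts and turns the commanded pose from where the row before left it, along the tool's axes as they then stand; what a row does not reach is not made up. A row lasts 1/8 s, in which the tool goes at most 62.5 mm and 10.7 degrees, less where a joint would pass 70% of its speed; a pose out of reach is approached as far as the arm can. A call is refused whole if a number of a shift passes 0.0625 or a number of a turn 10.7, either way. A call with a gripper value outside its range is refused whole. The fingers move at their own pace and stop on an object; FORCE is the grip in N (left out, the last holds). Time passes only in rows, so rows that do not move let the fingers close. It gives the time, the measured TCP pose, the force, the opening and the grip force at its end, in the units of the state.
- env.observe(): the state, without advancing time (a new reading comes with each control period).
- vision.camera(name): name is "scene" or "side" or "wrist"; returns a dict with "pixels" (384x512x3 uint8, red, green, blue), "range_z" (384x512 float32, mm along the optical axis (not along the pixel's ray), 0 where there is no reading), "fx", "fy", "cx", "cy" (pixels), "origin" and "attitude" of the camera in the world. Camera axes: x right, y down, z forward; pixel columns grow to the right and rows downward; lengths in mm; the calibration is good to about 2 mm. The wrist camera is an equidistant fisheye: a pixel r from the principal point sees the ray r / f radians off the axis. A picture is of the moment at which its call begins.
- env.job_done(): hands the job in; it is judged then, once.
The state is a dict: "t": time; "joint_pos": joint angles; "joint_velocities": joint speeds; "tau": joint torques, N m; "ee_pos": TCP position; "tcp_rot": TCP orientation; "contact_force": force on the tool from outside, world axes, zero at the start; "ft_torque": the same for the moment, N m; "finger_gap": finger opening in mm; "finger_force": force on a finger pad.
Only numpy, scipy, OpenCV 4.12 (cv2) and the standard library are available. Lean on these libraries where they do the work, as an engineer would, in place of code of your own. Each camera call takes 0.05 s, during which the arm holds its last target. There are 200 camera calls.

## Working session

There is one attempt and no reset: what is moved stays moved. The work goes in short steps, Python scripts to look and compute and a shell command to move; the robot and the scene stay as the last step left them, time stands still between calls to the robot, and variables do not carry over. Pictures are saved under pics/ and viewed, at most 10 in all, crops included, and the job is handed in when it is done.

```bash
mkdir -p pics; ls; cat > h.py <<'E'
import numpy as np, cv2
from scipy.spatial.transform import Rotation as R
from rig import env, vision
def att(c):
    a=np.array(c["attitude"],float)
    return a if a.shape==(3,3) else R.from_rotvec(a).as_matrix() if a.size==3 else None
def cloud(c):
    z=c["range_z"].astype(float); v,u=np.mgrid[:z.shape[0],:z.shape[1]]
    p=np.dstack([(u-c["cx"])/c["fx"]*z,(v-c["cy"])/c["fy"]*z,z])
    w=p@att(c).T+np.array(c["origin"],float); w[z<=0]=np.nan
    return w
E
python3 - <<'E'
from h import *
s=env.observe(); print(s)
for n in ("scene","side"):
    c=vision.camera(n); np.savez(n+".npz",**c); cv2.imwrite(f"pics/{n}.png",cv2.resize(c["pixels"][:,:,::-1],(800,600),interpolation=cv2.INTER_CUBIC))
    print(n,{k:c[k] for k in c if k not in("pixels","range_z")})
E
```

```text
pics
{'t': 0.0, 'joint_pos': array([-1.38128594e+00,  3.81216085e-01,  1.29825123e+00, -8.50415253e-06,
        1.46359976e+00, -2.15286617e-01]), 'joint_velocities': array([ 0.00077254, -0.0012789 ,  0.00011109, -0.00012093, -0.00078708,
       -0.00063186]), 'tau': array([ 1.07339874e-03, -4.37930202e+01, -2.24555880e+01,  7.13635935e-02,
        3.52560275e-02, -1.35138012e-04]), 'ee_pos': array([ 216.56310365, -505.30199243,  260.13017367]), 'tcp_rot': array([-3.07601950e+00, -6.31226242e-01, -1.65612008e-05]), 'contact_force': array([-1.07218531, -0.56321278, -0.18357043]), 'ft_torque': array([ 0.02885187,  0.03933038, -0.03635353]), 'finger_force': 0.0, 'finger_gap': 88.3056852964519}
scene {'fx': 373.3677994022019, 'fy': 373.3677994022019, 'cx': 257.31630032229265, 'cy': 192.0568132248573, 'origin': array([1384.28793072,  449.77584213, 1047.78746959]), 'attitude': array([-1.31210259, -2.22855642,  0.94131344])}
side {'fx': 492.32764134561694, 'fy': 492.32764134561694, 'cx': 259.23263572829643, 'cy': 198.5934866405467, 'origin': array([-244.49399044, -924.32826051, 1230.96475137]), 'attitude': array([-2.19996431,  0.81330103, -0.37486552])}
```

View pics/scene.png

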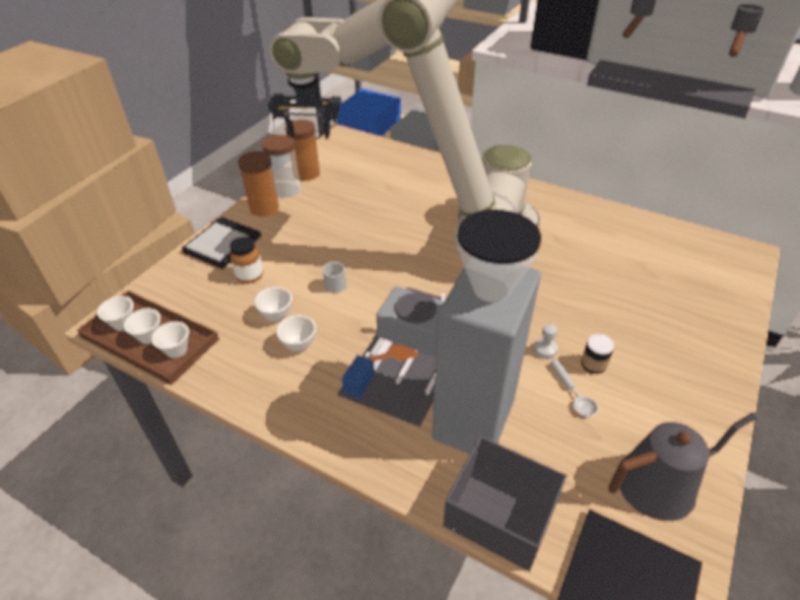

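View pics/side.png

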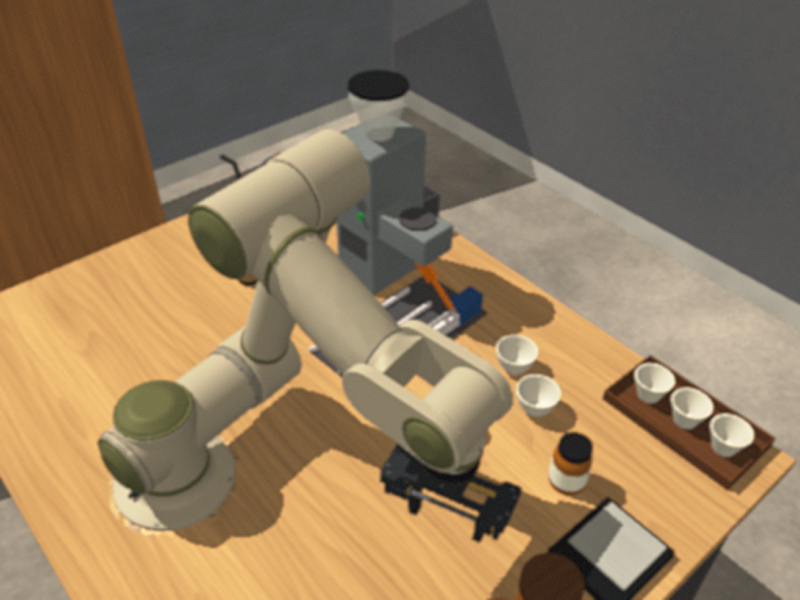

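The scene view shows the cup at about (334,277) of 800x600. The grinder column is at (480,370), the raised flag and rod are near (400,353), and the blue housing is at (357,377). The bowls stand at (273,303) and (297,333). The side view shows the lane running away towards the column at (390,250), with the flag at (435,285).

```bash
python3 - <<'E'
from h import *
L=[]
for n in ("scene","side"):
    c=dict(np.load(n+".npz")); w=cloud(c); px=c["pixels"].astype(int)
    r,g,b=px[...,0],px[...,1],px[...,2]
    mx=px.max(2);mn=px.min(2)
    X,Y,Z=w[...,0],w[...,1],w[...,2]
    print(n,"table z",np.nanmedian(Z[(np.abs(Z)<15)&(r>b+50)]))
    reg=(X>150)&(X<900)&(Y>-650)&(Y<250)
    m=reg&(Z>373)&(Z<388)&(mx-mn<40)
    p=w[m]; print("coltop",len(p), cv2.minAreaRect(p[:,:2].astype(np.float32)) if len(p)>5 else 0)
    m=reg&(r>150)&(r>2.2*b)&(g<0.55*r)&(Z>20)&(Z<130)
    p=w[m]; print("orange",len(p),np.round(p[::max(1,len(p)//25)],0).tolist())
    m=reg&(b>1.4*r)&(b>60)&(Z>5); p=w[m]; print("blue",len(p),np.round(np.nanpercentile(p,[2,50,98],axis=0)).tolist() if len(p) else 0)
    # cup/bowls etc: grey blobs above the table
    m=(reg&(Z>12)&(Z<150)&(mx-mn<45)).astype(np.uint8)
    k,lab,st,ce=cv2.connectedComponentsWithStats(m)
    for i in range(1,k):
        if st[i,4]>60:
            p=w[lab==i]; print("blob",st[i].tolist(),np.round(np.nanpercentile(p,[2,50,98],axis=0)).tolist(),px[lab==i].mean(0).round())
E
```

```text
scene table z -2.2049430082417985
coltop 837 ((404.96392822265625, -54.26483154296875), (938.78515625, 313.69305419921875), 52.31044006347656)
orange 0 []
blue 372 [[184.0, -421.0, 15.0], [751.0, -21.0, 57.0], [777.0, -4.0, 306.0]]
blob [173, 97, 19, 28, 372] [[180.0, -645.0, 15.0], [221.0, -615.0, 82.0], [240.0, -601.0, 146.0]] [164. 152. 142.]
blob [127, 143, 40, 28, 574] [[424.0, -647.0, 14.0], [548.0, -598.0, 23.0], [595.0, -458.0, 109.0]] [98. 92. 89.]
blob [149, 165, 19, 14, 158] [[548.0, -499.0, 15.0], [592.0, -459.0, 42.0], [605.0, -447.0, 64.0]] [195. 182. 168.]
blob [207, 168, 15, 18, 218] [[463.0, -286.0, 14.0], [495.0, -259.0, 38.0], [521.0, -230.0, 59.0]] [152. 143. 136.]
blob [163, 184, 24, 22, 347] [[612.0, -367.0, 14.0], [645.0, -339.0, 40.0], [695.0, -284.0, 58.0]] [204. 191. 179.]
blob [64, 191, 57, 38, 861] [[826.0, -646.0, 15.0], [860.0, -526.0, 45.0], [897.0, -424.0, 61.0]] [204. 192. 180.]
blob [178, 202, 24, 23, 382] [[665.0, -259.0, 14.0], [694.0, -230.0, 39.0], [748.0, -175.0, 58.0]] [205. 192. 180.]
blob [219, 217, 32, 38, 206] [[611.0, -50.0, 13.0], [695.0,
[... 1831 characters left out ...]
48.]
blob [332, 240, 26, 26, 466] [[610.0, -369.0, 14.0], [669.0, -320.0, 38.0], [692.0, -288.0, 59.0]] [187. 178. 155.]
blob [430, 248, 26, 26, 473] [[824.0, -583.0, 15.0], [875.0, -547.0, 44.0], [896.0, -515.0, 64.0]] [193. 184. 160.]
blob [455, 265, 23, 26, 360] [[823.0, -649.0, 15.0], [878.0, -628.0, 43.0], [896.0, -605.0, 64.0]] [190. 180. 155.]
blob [358, 277, 21, 20, 326] [[535.0, -516.0, 97.0], [560.0, -489.0, 109.0], [590.0, -461.0, 114.0]] [38. 34. 33.]
blob [353, 299, 24, 16, 212] [[529.0, -523.0, 16.0], [537.0, -508.0, 39.0], [570.0, -472.0, 62.0]] [169. 160. 135.]
blob [350, 318, 63, 57, 1535] [[425.0, -649.0, 17.0], [496.0, -610.0, 25.0], [577.0, -567.0, 31.0]] [107. 103.  94.]
```

```bash
python3 - <<'E'
from h import *
S={}
for n in ("scene","side"):
    c=dict(np.load(n+".npz")); w=cloud(c); px=c["pixels"].astype(int)
    if n=="scene": w[...,2]+=2
    X,Y,Z=w[...,0],w[...,1],w[...,2]; mx=px.max(2);mn=px.min(2); S[n]=(w,px)
    reg=(X>450)&(X<900)&(Y>0)&(Y<400)
    p=w[reg&(Z>370)&(Z<388)]; print(n,"coltop",len(p),cv2.minAreaRect(p[:,:2].astype(np.float32)) if len(p)>9 else 0)
    # faces by normals
    gx=np.gradient(w,axis=1);gy=np.gradient(w,axis=0); N=np.cross(gx,gy); N/=np.linalg.norm(N,axis=2,keepdims=True)+1e-9
    for nm,ax in (("front/back",0),("sides",1)):
        m=reg&(np.abs(N[...,ax])>.93)&(Z>190)&(Z<370)&(mx-mn<40); p=w[m][:, :2]
        if len(p)>100:
            l=cv2.fitLine(p.astype(np.float32),cv2.DIST_HUBER,0,.01,.01).ravel(); d=l[:2]*np.sign(l[1-ax])
            print(nm,len(p),"dir deg",np.degrees(np.arctan2(d[1],d[0])),"pt",l[2:],"ext",np.percentile((p-l[2:])@d,[1,99]))
    # rails
    bright=(mx-mn<45)&(mx>120)&(Z>14)&(Z<26)&(X>430)&(X<760)&(Y>0)&(Y<150)
    for lo,hi in ((15,65),(90,135)):
        p=w[bright&(Y>lo)&(Y<hi)][:, :2]
        if len(p)>15:
            l=cv2.fitLine(p.astype(np.float32),cv2.DIST_HUBER,0,.01,.01).ravel(); d=l[:2]*np.sign(l[0])
            print("rail",len(p),np.degrees(np.arctan2(d[1],d[0])),l[2:],np.percentile((p-l[2:])@d,[1,99]))
    # dark plate extents
    m=(mx<80)&(Z>3)&(Z<14)&(X>300)&(X<900)&(Y>-200)&(Y<250); p=w[m][:, :2]
    print("plate",len(p),cv2.minAreaRect(p.astype(np.float32)) if len(p)>9 else 0)
    r,g,b=px[...,0],px[...,1],px[...,2]
    m=(X>450)&(X<800)&(Y>-100)&(Y<150)&(r>110)&(r>2*b)&(g<.7*r)&(Z>20)&(Z<140); p=w[m]; print("orange",len(p),np.nanpercentile(p,[2,10,50,90,98],axis=0).round().tolist() if len(p) else "")
    for a,b_ in ((463,521),):
        pass
w,px=S["scene"]
p=w[168:186,205:224].reshape(-1,3); p=p[(p[:,2]>50)&(p[:,2]<66)]
print("cuprim",len(p),np.percentile(p,[0,100],axis=0).round(1).tolist(),cv2.minEnclosingCircle(p[:,:2].astype(np.float32)))
E
```

```text
scene coltop 1499 ((699.1488037109375, 231.62472534179688), (169.32598876953125, 129.55709838867188), 4.620500087738037)
front/back 1574 dir deg 76.15506 pt [771.0202  212.90866] ext [-189.50551764   81.56678141]
sides 380 dir deg 4.6160836 pt [678.3677  294.85648] ext [-50.65589295  94.38828989]
rail 36 4.8039207 [664.0556    44.123226] [-34.95538766  33.23156648]
rail 20 8.677373 [670.7821  114.72092] [-20.37396479  21.00677928]
plate 991 ((690.0520629882812, 36.09711456298828), (178.2858428955078, 194.6592254638672), 3.355530261993408)
orange 136 [[688.0, -8.0, 69.0], [690.0, 14.0, 85.0], [693.0, 48.0, 112.0], [696.0, 73.0, 131.0], [698.0, 83.0, 137.0]]
side coltop 655 ((699.1728515625, 224.12625122070312), (136.32960510253906, 170.03465270996094), 88.93651580810547)
front/back 282 dir deg 97.40424 pt [626.207    117.019646] ext [-103.63298141  128.33449273]
sides 582 dir deg 5.049356 pt [697.38165 164.70107] ext [-78.30792443  76.78667706]
rail 52 4.892165 [638.4151    38.820774] [-47.90326391  51.35871745]
rail 41 5.451045 [639.6393  109.39958] [-36.11668696  45.36569835]
plate 492 ((585.6629028320312, 43.00666046142578), (375.8440246582031, 242.23805236816406), 4.739443302154541)
orange 167 [[681.0, -28.0, 51.0], [683.0, -15.0, 62.0], [688.0, 29.0, 100.0], [693.0, 61.0, 124.0], [696.0, 78.0, 131.0]]
cuprim 63 [[463.0, -286.5, 50.3], [521.4, -229.6, 62.5]] ((491.9612731933594, -257.69384765625), 30.85260772705078)
```

```bash
cat >> h.py <<'E'
YAW=np.radians(4.7); T=np.array([np.cos(YAW),np.sin(YAW),0]); Nn=np.array([-np.sin(YAW),np.cos(YAW),0]); UP=np.array([0,0,1.])
O=580.*T+23.6*Nn            # grinder origin, world
def G(x,y,z): return O+x*T+y*Nn+z*UP
def toG(p): d=np.asarray(p)-O; return np.array([d@T,d@Nn,p[2]])
def att3(theta,psi=0,flip=1):   # lean back theta, yaw psi (deg); flip: tool y = -left
    th,ps=np.radians([theta,psi]); f=np.cos(ps)*T+np.sin(ps)*Nn
    z=np.sin(th)*f-np.cos(th)*UP; y=-flip*np.cross(UP,f); x=np.cross(y,z)
    return np.column_stack([x,y,z])
def plan(p,Rt=None):
    s=env.observe(); Rc=R.from_rotvec(s["tcp_rot"]); d=np.asarray(p)-s["ee_pos"]
    Rt=Rc if Rt is None else R.from_matrix(Rt)
    rv=(Rc.inv()*Rt).as_rotvec(degrees=True)
    print("turn deg",rv.round(1),"shift before",Rc.inv().apply(d).round(1),"shift after",Rt.inv().apply(d).round(1))
    print("now G",toG(s["ee_pos"]).round(1),"F",s["contact_force"].round(1),"t",round(s["t"],2))
E
python3 - <<'E'
from h import *
print(G(-31,-150,0),G(-85,0,8)); plan(G(-60,-160,230),att3(0,0,1)); plan(G(-60,-160,230),att3(0,0,-1))
E
```

```text
[557.51095285 -80.99072446   0.        ] [491.40175767  64.0802041    8.        ]
turn deg [-0.1 -0.  18.5] shift before [ 449.8 -255.4   30.7] shift after [ 345.5 -385.    30.2]
now G [-405.5 -545.   260.2] F [0.8 0.9 0.5] t 0.1
turn deg [ 0.000e+00 -1.000e-01 -1.615e+02] shift before [ 449.8 -255.4   30.7] shift after [-345.5  385.    30.2]
now G [-405.5 -545.   260.2] F [0.8 0.9 0.5] t 0.1
```

```bash
python3 -m handwheel '[[1,[0,0,0],[0,0,9.2]],[1,[0,0,0],[0,0,9.2]],[1,[0.035,-0.0385,0],[0,0,0]],[1,[0.035,-0.0385,0],[0,0,0]],[1,[0.035,-0.0385,0],[0,0,0]],[1,[0.035,-0.0385,0],[0,0,0]],[1,[0.035,-0.0385,0],[0,0,0]],[1,[0.035,-0.0385,0],[0,0,0]],[1,[0.035,-0.0385,0],[0,0,0]],[1,[0.035,-0.0385,0],[0,0,0]],[1,[0.035,-0.0385,0.015],[0,0,0]],[1,[0.03,-0.0385,0.015],[0,0,0]],[1,[0,0,0],[0,0,0]],[1,[0,0,0],[0,0,0]]]'
python3 - <<'E'
from h import *
c=vision.camera("wrist"); np.savez("wrist1.npz",**c); cv2.imwrite("pics/w1.png",cv2.resize(c["pixels"][:,:,::-1],(800,600)))
print({k:c[k] for k in c if k not in("pixels","range_z")}); plan(G(-31,-135,102),att3(0))
for n in ("scene","side"):
    c=vision.camera(n); np.savez(n+"2.npz",**c)
E
```

```text
t: 1.85
ee_pos: [528.0, -93.3, 230.7]
tcp_rot: [3.139, 0.132, -0.001]
contact_force: [-0.1, -1.3, 0.7]
finger_gap: 0.7
finger_force: 0.0
{'fx': 297.3186396354542, 'fy': 297.3186396354542, 'cx': 255.76566384546942, 'cy': 195.4389674487855, 'origin': array([611.00065639, -85.44905003, 354.43303569]), 'attitude': array([ 2.12261414, -1.95098348, -0.32044821])}
turn deg [ 0. -0.  0.] shift before [ 30.5 -25.3 129. ] shift after [ 30.5 -25.3 129. ]
now G [ -61.5 -160.3  231. ] F [ 0.3  0.2 -0.3] t 1.9
```

View pics/w1.png

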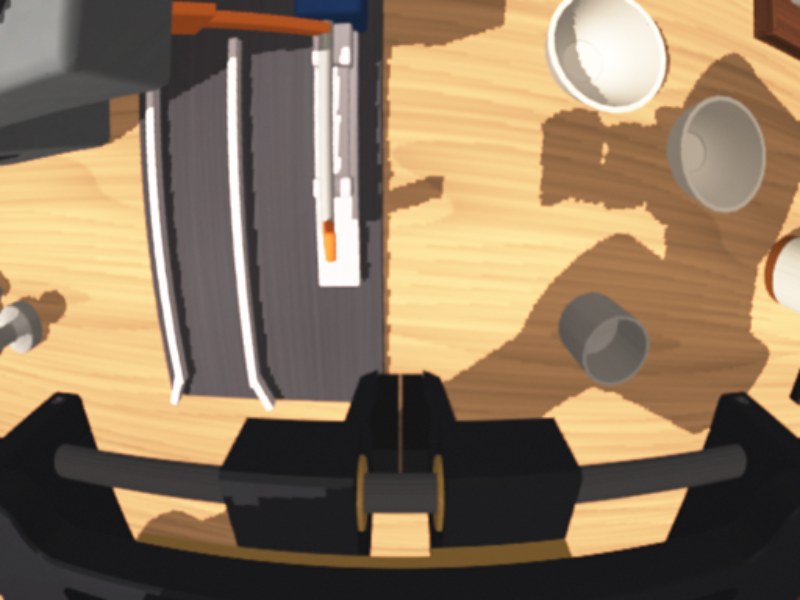

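The wrist view shows the lever in orange at (329,240), the rail ends at (178,395) and (268,403), the cup at (605,335) and the flag arm at (250,20).

```bash
cat >> h.py <<'E'
def fish(c):
    z=c["range_z"].astype(float); v,u=np.mgrid[:z.shape[0],:z.shape[1]]
    a=(u-c["cx"])/c["fx"]; b=(v-c["cy"])/c["fy"]; th=np.hypot(a,b)+1e-9
    k=np.tan(th)/th; p=np.dstack([a*k*z,b*k*z,z]); w=p@att(c).T+np.array(c["origin"],float); w[z<=0]=np.nan
    return w
def Gc(w): d=w-O; return np.dstack([d@T,d@Nn,w[...,2]])
E
python3 - <<'E'
from h import *
def rep(n,p): print(n,len(p),np.nanpercentile(p,[2,50,98],axis=0).round(1).tolist() if len(p) else "")
for n in ("wrist1","scene2","side2"):
    c=dict(np.load(n+".npz")); w=fish(c) if n=="wrist1" else cloud(c); g=Gc(w); X,Y,Z=g[...,0],g[...,1],g[...,2]
    px=c["pixels"].astype(int); r,gg,b=px[...,0],px[...,1],px[...,2]; mx=px.max(2);mn=px.min(2)
    print("==",n); rep("tableZ",g[(np.abs(Z)<12)&(r>b+50)&(X<150)&(Y<-170)][:,2:])
    org=(r>110)&(r>2*b)&(gg<.7*r)&(Z>25)&(Z<150)&(Y<90)&(Y>-140)
    rep("lever",g[org&(X<20)&(X>-80)]); rep("flag",g[org&(X>60)&(X<140)])
    for lo,hi in ((-50,-20),(20,50)):
        p=g[(mx-mn<45)&(mx>140)&(Z>14)&(Z<27)&(X>-150)&(X<60)&(Y>lo)&(Y<hi)]
        if len(p)>20:
            l=cv2.fitLine(p[:,:2].astype(np.float32),cv2.DIST_HUBER,0,.01,.01).ravel(); print("rail y at x=-85,50",l[3]+l[1]/l[0]*(-85-l[2]),l[3]+l[1]/l[0]*(50-l[2]),"z",np.median(p[:,2]),"n",len(p),"xmin",p[:,0].min())
    p=g[(mx<110)&(Z>4)&(Z<13)&(np.abs(X)<250)&(Y>-200)&(Y<80)]; 
    if len(p)>30: print("plate",cv2.minAreaRect(p[:,:2].astype(np.float32)))
    m=(w[...,0]>450)&(w[...,0]<535)&(w[...,1]>-300)&(w[...,1]<-215)&(w[...,2]>54)&(w[...,2]<66); p=w[m]
    if len(p)>10: print("cup",len(p),p.min(0).round(1),p.max(0).round(1),cv2.minEnclosingCircle(p[:,:2].astype(np.float32)))
    m=(Z>160)&(Z<300)&(X>40)&(X<160)&(Y>-90)&(Y<84)&(mx-mn<40); rep("head",g[m])
E
```

```text
== wrist1
tableZ 55543 [[-1.6], [0.0], [1.6]]
lever 140 [[-37.2, -122.4, 57.0], [-24.7, -119.5, 97.3], [-21.3, -111.7, 99.1]]
flag 1260 [[104.2, -110.2, 51.2], [106.1, -61.7, 90.5], [112.2, -29.7, 126.0]]
rail y at x=-85,50 -36.348057 -36.568592 z 19.50592791557949 n 1003 xmin -149.67725564984767
rail y at x=-85,50 34.473495 34.370464 z 19.36854954854033 n 847 xmin -149.84680972078777
plate ((-10.714019775390625, -46.629127502441406), (199.14862060546875, 341.945068359375), 89.77783203125)
cup 504 [ 460.4 -288.3   54. ] [ 518.7 -229.9   62.3] ((489.048095703125, -259.474609375), 29.77292823791504)
head 7358 [[53.7, -68.3, 182.6], [62.6, -62.1, 227.8], [83.8, -1.7, 245.6]]
== scene2
tableZ 12564 [[-8.3], [-2.8], [4.1]]
lever 0 
flag 138 [[110.0, -93.2, 65.1], [114.6, -32.5, 112.3], [117.7, 2.5, 133.3]]
plate ((106.96732330322266, -44.703369140625), (199.86570739746094, 186.9230499267578), 89.18325805664062)
cup 41 [ 463.3 -287.    54.3] [ 523.1 -229.3   60.2] ((494.24658203125, -255.65072631835938), 33.5329704284668)
head 1319 [[64.6, -62.3, 181.7], [138.0, -2.6, 241.9], [150.0, 57.2, 251.4]]
== side2
tableZ 32144 [[-5.3], [0.2], [5.7]]
lever 42 [[-40.8, -125.5, 51.1], [-33.3, -118.8, 81.8], [-22.6, -112.0, 100.0]]
flag 17 [[102.6, -111.8, 49.4], [108.2, -101.5, 54.5], [116.9, -96.0, 64.2]]
rail y at x=-85,50 -37.581345 -38.268353 z 19.99438967861738 n 115 xmin -147.2178136511339
rail y at x=-85,50 33.0132 33.43038 z 19.641373396766994 n 109 xmin -148.24148691134153
plate ((29.383071899414062, -42.12146759033203), (426.8706359863281, 216.3979949951172), 0.5088337063789368)
cup 85 [ 459.  -290.2   54.2] [ 519.4 -231.8   65. ] ((489.0021057128906, -261.6537780761719), 30.4296817779541)
head 127 [[54.0, -72.6, 170.4], [115.7, -68.1, 205.4], [143.1, 83.0, 240.7]]
```

```bash
sed -i 's/^O=580.*/O=578.3*T+22.8*Nn/' h.py; python3 - <<'E'
from h import *
plan(G(-28,-145,102),att3(0)); plan(G(-28,-92,102),att3(0))
E
```

```text
turn deg [ 0. -0.  0.] shift before [ 31.8 -14.8 129.2] shift after [ 31.9 -14.8 129.2]
now G [ -59.9 -159.8  231.2] F [ 1.1 -0.2  0.8] t 2.0
turn deg [ 0. -0.  0.] shift before [ 31.8 -67.8 129.1] shift after [ 31.9 -67.8 129.2]
now G [ -59.9 -159.8  231.2] F [ 1.1 -0.2  0.8] t 2.0
```

```bash
python3 -m handwheel '[[1,[0.016,-0.004,0.03],[0,0,0]],[1,[0.016,-0.004,0.03],[0,0,0]],[1,[0,0,0.03],[0,0,0]],[1,[0,0,0.025],[0,0,0]],[1,[0,0,0.014],[0,0,0]],[1,[0,-0.01,0],[0,0,0]],[1,[0,-0.01,0],[0,0,0]],[1,[0,-0.01,0],[0,0,0]],[1,[0,-0.008,0],[0,0,0]],[1,[0,-0.006,0],[0,0,0]],[1,[0,0,0],[0,0,0]]]' ; python3 -c "
from h import *
plan(G(-28,-92,102),att3(0))"
```

```text
t: 3.38
ee_pos: [555.7, -38.0, 101.8]
tcp_rot: [-3.139, -0.132, 0.0]
contact_force: [0.6, 0.2, -1.5]
finger_gap: 0.5
finger_force: 0.0
turn deg [-0.   0.   0.1] shift before [ -0.4 -14.2  -0.2] shift after [ -0.4 -14.2  -0.2]
now G [ -27.6 -106.2  101.8] F [ 0.6  0.2 -1.5] t 3.38
```

```bash
python3 -m handwheel '[[1,[0,-0.004,0],[0,0,0]],[1,[0,-0.004,0],[0,0,0]],[1,[0,-0.003,0],[0,0,0]],[1,[0,-0.002,0],[0,0,0]],[1,[0,0,0],[0,0,0]]]' ; python3 -m handwheel '[[1,[0,-0.002,0],[0,0,0]],[1,[0,-0.001,0],[0,0,0]],[1,[0,0,0],[0,0,0]]]'
```

```text
t: 4.0
ee_pos: [556.7, -33.8, 102.3]
tcp_rot: [3.124, 0.129, 0.006]
contact_force: [2.3, -45.2, -6.7]
finger_gap: 0.5
finger_force: 17.6
t: 4.38
ee_pos: [557.1, -33.1, 102.4]
tcp_rot: [3.12, 0.129, 0.008]
contact_force: [1.7, -56.6, -9.1]
finger_gap: 0.7
finger_force: 22.2
```

```bash
python3 -m handwheel '[[1,[0,0.012,0],[0,0,0]],[1,[0,0.01,0],[0,0,0]],[1,[0,0.01,-0.01],[0,0,0]],[1,[0,0,-0.04],[0,0,0]],[1,[0,0,-0.04],[0,0,0]],[-1,[-0.03,0,-0.03],[0,0,0]],[-1,[0,0,0],[0,0,0]]]'
python3 - <<'E'
from h import *
def rep(n,p): print(n,len(p),np.nanpercentile(p,[2,50,98],axis=0).round(1).tolist() if len(p) else "")
c=vision.camera("wrist"); np.savez("wrist2.npz",**c); cv2.imwrite("pics/w2.png",cv2.resize(c["pixels"][:,:,::-1],(640,480)))
w=fish(c); g=Gc(w); X,Y,Z=g[...,0],g[...,1],g[...,2]
px=c["pixels"].astype(int); r,gg,b=px[...,0],px[...,1],px[...,2]; mx=px.max(2);mn=px.min(2)
org=(r>110)&(r>2*b)&(gg<.7*r)&(Z>12)&(Z<150)&(Y<90)&(Y>-140)
rep("lever",g[org&(X<20)&(X>-80)]); rep("flag",g[org&(X>60)&(X<160)])
m=org&(X<10)&(X>-80)
p=g[m][:,1:]; l=cv2.fitLine(p.astype(np.float32),cv2.DIST_HUBER,0,.01,.01).ravel(); print("lever lean",np.degrees(np.arctan2(l[0],l[1])))
p=g[org&(X>60)&(X<160)]; print("near face x by pct",np.percentile(p[:,0],[5,20,50]), "y/z",np.percentile(p[:,1:],[1,99],axis=0))
plan(np.array([489,-259.5,150]),att3(0))
E
```

```text
t: 5.25
ee_pos: [526.8, -56.8, 224.5]
tcp_rot: [3.137, 0.132, 0.007]
contact_force: [0.0, -0.3, -0.8]
finger_gap: 18.1
finger_force: 0.0
lever 587 [[-34.9, -110.2, 50.3], [-26.0, -95.4, 75.3], [-18.4, -80.8, 92.3]]
flag 829 [[107.5, -106.9, 31.7], [110.2, -64.5, 50.3], [115.8, -23.4, 52.8]]
lever lean 29.645445
near face x by pct [107.64984646 108.09956809 110.22380883] y/z [[-108.15940179   27.28045259]
 [ -21.3641325    55.45455946]]
turn deg [ 0.  -0.1  0.1] shift before [-55.1 198.7  72.9] shift after [-54.6 198.9  72.9]
now G [ -57.6 -122.6  222.9] F [ 0.5  0.2 -0.5] t 5.3
```

View pics/w2.png

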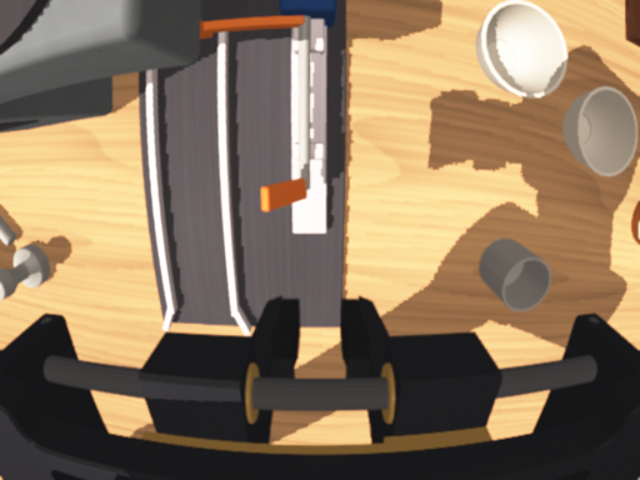

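```bash
cat > opt.py <<'E'
import numpy as np
from scipy.spatial.transform import Rotation as R
from scipy.optimize import differential_evolution
def box(lo,hi,n=7):
    g=np.meshgrid(*[np.linspace(a,b,max(2,int((b-a)/n)+1)) for a,b in zip(lo,hi)],indexing="ij"); return np.stack([q.ravel() for q in g],1)
col=box((48,85,0),(130,130,380),9); head=np.vstack([box((54,-70,175),(150,85,178),9),box((54,-70,175),(57,85,250),9),box((80,-30,163),(130,30,166))])
rails=np.vstack([box((-160,32.5,0),(120,38.5,20)),box((-160,-38.5,0),(120,-32.5,20))])
rod=box((-45,-118,8),(130,-102,52)); house=box((110,-135,8),(190,-95,66),9)
l=np.array([[s,0,0] for s in ()]); lv=box((-9,-3.5,0),(9,3.5,52),4)
lever=lv@R.from_euler("x",-30,degrees=True).as_matrix().T+[0,-110,45]
def sd(p,lo,hi):
    d=np.maximum(lo-p,p-hi); return np.where(d.max(1)>0,np.linalg.norm(np.maximum(d,0),axis=1),d.max(1))
def A(th,ps,ph):
    th,ps=np.radians([th,ps]); f=np.array([np.cos(ps),np.sin(ps),0]); z=np.sin(th)*f-[0,0,np.cos(th)]
    y=-np.cross([0,0,1],f); M=np.column_stack([np.cross(y,z),y,z]); return M@R.from_euler("z",ph,degrees=True).as_matrix()
def clear(v,cs=(-110,-60,-40,-20,0,20,40,50,61,70,77),parts=False):
    th,ps,ph,yc,zc=v; M=A(th,ps,ph); out={}
    for c in cs:
        tcp=np.array([c,0,zc])-M@[9,yc,22]
        lx=max(-27,c-77)
        for n,o in dict(col=col,head=head,rails=rails,rod=rod,house=house,lever=lever+[lx,0,0],floor=box((-180,-100,0),(60,50,8),12)).items():
            p=(o-tcp)@M
            d=min(sd(p,[-37.5,-93.5,-170],[37.5,93.5,-42]).min(),sd(p,[-9,-17.5,-42],[9,17.5,22]).min()+ (3 if n in("rails","floor") else 0))
            out[n]=min(out.get(n,1e9),d)
    return out if parts else min(out.values())
if __name__=="__main__":
    for zmax in (32,45,60):
      for psm in (10,25):
        r=differential_evolution(lambda v:-clear(v),[(20,55),(-psm,psm),(-psm,psm),(-15,15),(22,zmax)],maxiter=25,popsize=8,seed=1,workers=-1,updating="deferred")
        print(zmax,psm,r.x.round(1),{k:round(float(x),1) for k,x in clear(r.x,parts=True).items()})
E
time timeout 500 python3 opt.py
```

```text
Traceback (most recent call last):
  File "opt.py", line 29, in <module>
    r=differential_evolution(lambda v:-clear(v),[(20,55),(-psm,psm),(-psm,psm),(-15,15),(22,zmax)],maxiter=25,popsize=8,seed=1,workers=-1,updating="deferred")
_pickle.PicklingError: Can't pickle <function <lambda> at 0x7f47113d9da0>: attribute lookup <lambda> on __main__ failed

real	0m0.486s
user	0m0.898s
sys	0m0.115s
```

```bash
sed -i 's/lambda v:-clear(v)/neg/; s/^if __name__/def neg(v): return -clear(v)\nif __name__/' opt.py; time OPENBLAS_NUM_THREADS=1 timeout 560 python3 opt.py
```

```text
32 10 [54.9 -4.9 -8.2 12.7 31.7] {'col': 6.4, 'head': 67.9, 'rails': 6.4, 'rod': 22.1, 'house': 80.3, 'lever': 6.4, 'floor': 9.0}
32 25 [ 51.9  -6.4 -13.7  13.2  31.6] {'col': 6.6, 'head': 56.8, 'rails': 6.6, 'rod': 21.1, 'house': 79.7, 'lever': 6.6, 'floor': 7.5}
45 10 [55.  -5.3 -9.6 15.  44.6] {'col': 7.2, 'head': 56.1, 'rails': 9.1, 'rod': 23.9, 'house': 87.8, 'lever': 7.2, 'floor': 21.2}
45 25 [ 54.2 -10.3 -21.4  14.3  40.2] {'col': 8.6, 'head': 46.8, 'rails': 8.6, 'rod': 27.5, 'house': 91.4, 'lever': 8.6, 'floor': 12.2}
60 10 [ 28.5  -1.3  -2.5 -14.7  60. ] {'col': 4.4, 'head': 4.4, 'rails': 35.1, 'rod': 44.3, 'house': 70.9, 'lever': 4.4, 'floor': 46.4}
60 25 [ 55.  -11.6 -23.9  14.9  42.4] {'col': 9.1, 'head': 44.0, 'rails': 9.1, 'rod': 31.0, 'house': 94.7, 'lever': 9.1, 'floor': 13.2}
real	1m8.252s
user	2m8.093s
sys	0m1.368s
```

```bash
cat > o2.py <<'E'
from opt import *
import itertools
res=[]
for th,ps,yc,zc in itertools.product((42,46,50,54),(0,3,6,9),(10,13,15),(30,34)):
    v=(th,ps,0,yc,zc)
    for cm in (69,77):
        o=clear(v,cs=(-110,-40,-20,0,40,50,cm),parts=True); res.append((min(o.values()),cm,v,{k:round(float(x),1) for k,x in o.items()}))
for cm in (69,77):
    for r in sorted([r for r in res if r[1]==cm],key=lambda r:-r[0])[:6]: print(round(r[0],1),*r[1:])
E
OPENBLAS_NUM_THREADS=1 python3 o2.py
```

```text
2.5 69 (46, 0, 0, 15, 30) {'col': 6.9, 'head': 65.4, 'rails': 3.0, 'rod': 23.5, 'house': 75.0, 'lever': 2.5, 'floor': 12.1}
2.5 69 (46, 0, 0, 15, 34) {'col': 5.3, 'head': 62.5, 'rails': 4.2, 'rod': 23.5, 'house': 76.7, 'lever': 2.5, 'floor': 16.1}
2.5 69 (50, 0, 0, 15, 30) {'col': 10.0, 'head': 72.9, 'rails': 3.0, 'rod': 23.5, 'house': 78.4, 'lever': 2.5, 'floor': 11.2}
2.5 69 (50, 0, 0, 15, 34) {'col': 10.0, 'head': 69.9, 'rails': 3.4, 'rod': 23.5, 'house': 79.8, 'lever': 2.5, 'floor': 15.2}
2.5 69 (54, 0, 0, 15, 30) {'col': 14.0, 'head': 80.0, 'rails': 3.0, 'rod': 23.5, 'house': 81.6, 'lever': 2.5, 'floor': 10.5}
2.5 69 (54, 0, 0, 15, 34) {'col': 14.6, 'head': 76.8, 'rails': 3.0, 'rod': 23.5, 'house': 82.9, 'lever': 2.5, 'floor': 14.5}
2.5 77 (50, 0, 0, 15, 30) {'col': 2.9, 'head': 67.8, 'rails': 3.0, 'rod': 23.5, 'house': 71.1, 'lever': 2.5, 'floor': 11.2}
2.5 77 (50, 0, 0, 15, 34) {'col': 3.1, 'head': 64.7, 'rails': 3.6, 'rod': 23.5, 'house': 72.7, 'lever': 2.5, 'floor': 15.2}
2.5 77 (54, 0, 0, 15, 30) {'col': 6.0, 'head': 75.3, 'rails': 3.0, 'rod': 23.5, 'house': 74.2, 'lever': 2.5, 'floor': 10.5}
2.5 77 (54, 0, 0, 15, 34) {'col': 7.3, 'head': 72.1, 'rails': 3.0, 'rod': 23.5, 'house': 75.6, 'lever': 2.5, 'floor': 14.5}
1.1 77 (46, 0, 0, 15, 30) {'col': 1.1, 'head': 59.8, 'rails': 3.0, 'rod': 23.5, 'house': 68.0, 'lever': 2.5, 'floor': 12.1}
0.5 77 (46, 0, 0, 13, 30) {'col': 1.1, 'head': 59.8, 'rails': 5.0, 'rod': 21.5, 'house': 67.5, 'lever': 0.5, 'floor': 12.1}
```

```bash
cat > o3.py <<'E'
from opt import *
def f(w): return -clear((52,w[0],w[1],w[2],36))
if __name__=="__main__":
    r=differential_evolution(f,[(-12,0),(-24,0),(8,13)],maxiter=15,popsize=8,seed=1,workers=-1,updating="deferred")
    v=(52,*r.x,36); print(np.round(v,1),{k:round(float(x),1) for k,x in clear(v,parts=True).items()},A(*v[:3]).round(3))
    print({k:round(float(x),1) for k,x in clear((52,-8,-16,13,36),parts=True).items()})
    print({k:round(float(x),1) for k,x in clear((46,-8,-16,13,36),cs=(-110,-40,-20,0,40,50,69),parts=True).items()})
E
OPENBLAS_NUM_THREADS=1 python3 o3.py
python3 -m handwheel '[[-1,[-0.0135,0.05,0.0],[0,0,0]],[-1,[-0.0135,0.05,0.01],[0,0,0]],[-1,[-0.0135,0.05,0.03],[0,0,0]],[-1,[-0.0135,0.049,0.03],[0,0,0]],[-1,[0,0,0],[0,0,0]],[-1,[0,0,0],[0,0,0]]]'
python3 - <<'E'
from h import *
c=vision.camera("wrist"); w=fish(c)
m=(w[...,0]>440)&(w[...,0]<545)&(w[...,1]>-310)&(w[...,1]<-205)&(w[...,2]>54)&(w[...,2]<66); p=w[m]
print("cup",len(p),p.min(0).round(1),p.max(0).round(1),cv2.minEnclosingCircle(p[:,:2].astype(np.float32)))
plan(np.array([489,-259.5,41]),att3(0))
E
```

```text
[ 52.  -10.7 -22.4  12.9  36. ] {'col': 7.2, 'head': 45.3, 'rails': 8.0, 'rod': 26.1, 'house': 87.5, 'lever': 7.2, 'floor': 8.8} [[ 0.63   0.058  0.774]
 [ 0.269 -0.952 -0.147]
 [ 0.729  0.3   -0.616]]
{'col': 5.7, 'head': 51.5, 'rails': 8.0, 'rod': 22.4, 'house': 84.1, 'lever': 6.9, 'floor': 10.9}
{'col': 9.6, 'head': 46.5, 'rails': 8.1, 'rod': 24.5, 'house': 84.5, 'lever': 4.3, 'floor': 12.6}
t: 6.05
ee_pos: [490.4, -259.2, 151.3]
tcp_rot: [-3.138, -0.132, 0.001]
contact_force: [0.0, -0.0, 0.2]
finger_gap: 82.1
finger_force: 0.0
cup 1094 [ 459.6 -288.4   54. ] [ 517.9 -230.6   61.7] ((488.6265869140625, -259.5716552734375), 29.33515167236328)
turn deg [-0.  -0.   0.2] shift before [ -1.7   0.5 110.9] shift after [ -1.6   0.5 110.9]
now G [-110.6 -321.   151.9] F [-0.3  0.8 -0.4] t 6.1
```

Cup confirmed at (488.6, -259.5). I'll descend and grip it, adding 2 mm for the measured offset.

```bash
python3 -m handwheel '[[-1,[-0.002,0,0.03],[0,0,0]],[-1,[0,0,0.03],[0,0,0]],[-1,[0,0,0.03],[0,0,0]],[-1,[0,0,0.02],[0,0,0]],[-1,[0,0,0],[0,0,0]],[1,[0,0,0],[0,0,0]],[1,[0,0,0],[0,0,0]],[1,[0,0,0],[0,0,0]],[1,[0,0,0],[0,0,0]],[1,[0,0,0],[0,0,0]]]' 25; python3 -c "
from h import *
plan(G(-85,-1,60),att3(0))"
```

```text
t: 7.35
ee_pos: [488.3, -260.2, 42.4]
tcp_rot: [3.138, 0.131, 0.001]
contact_force: [-0.7, 1.4, 6.8]
finger_gap: 57.8
finger_force: 25.0
turn deg [ 0.  -0.   0.1] shift before [  28.5 -321.   -17.8] shift after [  28.  -321.1  -17.6]
now G [-113.  -322.1   42.4] F [-0.7  1.4  6.8] t 7.35
```

```bash
python3 -m handwheel '[[1,[0,0,-0.03],[0,0,0]],[1,[0,0,-0.045],[0,0,0]],[1,[0,0,-0.045],[0,0,0]],[1,[0.004,-0.046,0],[0,0,0]],[1,[0.004,-0.046,0],[0,0,0]],[1,[0.004,-0.046,0],[0,0,0]],[1,[0.004,-0.046,0],[0,0,0]],[1,[0.004,-0.046,0],[0,0,0]],[1,[0.004,-0.046,0],[0,0,0]],[1,[0.004,-0.046,0],[0,0,0]],[1,[0,0,0],[0,0,0]],[1,[0,0,0.045],[0,0,0]],[1,[0,0,0.03],[0,0,0]],[1,[0,0,0],[0,0,0]],[1,[0,0,0],[0,0,0]]]'; python3 - <<'E'
from h import *
c=vision.camera("wrist"); cv2.imwrite("pics/w3.png",cv2.resize(c["pixels"][:,:,::-1],(640,480)))
w=fish(c); g=Gc(w); X,Y,Z=g[...,0],g[...,1],g[...,2]; px=c["pixels"].astype(int); mx=px.max(2);mn=px.min(2)
for lo,hi in ((-48,-22),(22,48)):
    p=g[(mx-mn<45)&(mx>140)&(Z>14)&(Z<27)&(X>-60)&(X<60)&(Y>lo)&(Y<hi)]
    print(len(p),np.percentile(p[:,1],[5,50,95]).round(1) if len(p) else "")
plan(G(-85,0,50.4),att3(0))
E
```

```text
t: 9.22
ee_pos: [489.6, 62.7, 87.7]
tcp_rot: [3.139, 0.13, 0.002]
contact_force: [-0.2, 0.2, -1.9]
finger_gap: 58.3
finger_force: 25.0
1835 [-37.3 -34.2 -31.6]
1861 [33.2 35.9 39. ]
turn deg [ 0.  -0.1  0.1] shift before [-0.  -0.4 37.5] shift after [ 0.1 -0.4 37.5]
now G [-85.1  -0.4  87.9] F [ 0.8 -0.9 -2.7] t 9.28
```

View pics/w3.png

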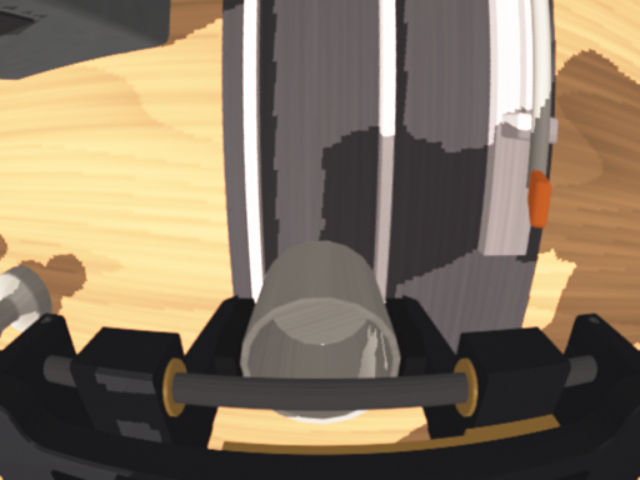

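The cup is held between the jaws at (320,340), centred between the rails at x of about 252 and 387. The lever at (540,200) is still down. I'll lower the cup slowly.

```bash
python3 -m handwheel '[[1,[0,-0.001,0.015],[0,0,0]],[1,[0,0,0.012],[0,0,0]],[1,[0,0,0.006],[0,0,0]],[1,[0,0,0.003],[0,0,0]],[1,[0,0,0],[0,0,0]],[1,[0,0,0],[0,0,0]]]'
```

```text
t: 10.02
ee_pos: [489.1, 64.2, 51.0]
tcp_rot: [3.139, 0.131, 0.001]
contact_force: [-0.1, 0.4, -3.5]
finger_gap: 58.2
finger_force: 25.0
```

```bash
python3 -m handwheel '[[1,[0,0,0.001],[0,0,0]],[1,[0,0,0],[0,0,0]],[1,[0,0,0],[0,0,0]]]'
```

```text
t: 10.4
ee_pos: [489.2, 64.2, 50.4]
tcp_rot: [3.139, 0.132, 0.002]
contact_force: [-1.7, 1.2, 5.3]
finger_gap: 58.2
finger_force: 25.0
```

```bash
python3 -m handwheel '[[-0.75,[0,0,0],[0,0,0]],[-0.75,[0,0,0],[0,0,0]],[-0.75,[0,0,0],[0,0,0]],[-0.75,[0,0,-0.02],[0,0,0]],[-0.75,[0,0,-0.04],[0,0,0]],[-0.75,[-0.02,0,-0.06],[0,0,0]],[1,[-0.06,0,0],[0,0,0]],[1,[-0.04,0,0],[0,0,0]],[1,[0,0,0],[0,0,0]]]'
cat > tgt.py <<'E'
from h import *; from opt import A
B=np.column_stack([T,Nn,UP])
def tgt(v,c,y=0.7):
    M=A(*v[:3]); p=np.array([c,y,v[4]])-M@[9,v[3],22]; return G(*p),B@M
V=(50,-8,-17,12,36)
E
python3 - <<'E'
from tgt import *
from opt import clear
print({k:round(float(x),1) for k,x in clear(V,parts=True).items()})
c=vision.camera("wrist"); w=fish(c); g=Gc(w); m=(g[...,2]>61)&(g[...,2]<75)&(g[...,0]>-140)&(g[...,0]<-30)&(np.abs(g[...,1])<50); p=g[m]
print("cup G",len(p),p.min(0).round(1),p.max(0).round(1),cv2.minEnclosingCircle(p[:,:2].astype(np.float32)))
p,M=tgt(V,-150); p=p+50*UP; plan(p,M)
E
```

```text
t: 11.52
ee_pos: [367.6, 54.4, 169.3]
tcp_rot: [-3.139, -0.131, 0.001]
contact_force: [0.6, -0.9, 0.3]
finger_gap: 49.3
finger_force: 0.0
{'col': 5.0, 'head': 46.6, 'rails': 9.2, 'rod': 22.1, 'house': 82.2, 'lever': 4.4, 'floor': 11.2}
cup G 1075 [-113.3  -26.5   61. ] [-56.4  30.3  69.7] ((-85.10517883300781, 2.1037087440490723), 29.156570434570312)
turn deg [-10.8  48.8  -8.4] shift before [ 32.4 -12.   78.6] shift after [-34.  -27.5  73.8]
now G [-205.6    0.9  169.4] F [ 0.  -0.4 -0.7] t 11.57
```

```bash
python3 -m handwheel '[[1,[0,0,0],[-2.16,9.76,-1.68]],[1,[0,0,0],[-2.16,9.76,-1.68]],[1,[0,0,0],[-2.16,9.76,-1.68]],[1,[0,0,0],[-2.16,9.76,-1.68]],[1,[0,0,0],[-2.16,9.76,-1.68]],[1,[0,0,0],[0,0,0]],[1,[0,0,0],[0,0,0]]]'
python3 - <<'E'
from tgt import *
print(env.observe()["joint_pos"].round(2))
p,M=tgt(V,-135); plan(p+50*UP,M); plan(p,M)
E
```

```text
t: 12.45
ee_pos: [373.8, 69.1, 170.6]
tcp_rot: [2.931, 0.332, 0.967]
contact_force: [0.3, -0.8, 0.0]
finger_gap: 0.0
finger_force: 0.0
[-0.24  0.05  2.26  0.68  0.28  0.5 ]
turn deg [-7.4 12.2 -2.4] shift before [-13.6  -1.   89.1] shift after [-31.8 -13.1  83.3]
now G [-200.1   15.5  170.6] F [ 0.3 -0.8  0. ] t 12.45
turn deg [-7.4 12.2 -2.4] shift before [-42.8  -6.1 129.4] shift after [-68.4 -24.3 115.5]
now G [-200.1   15.5  170.6] F [ 0.3 -0.8  0. ] t 12.45
```

```bash
python3 - <<'E'
from tgt import *
from scipy.optimize import least_squares
s=env.observe(); P=[(np.array([-1.38128594,.381216,1.298251,0,1.4636,-.215]),np.array([216.56,-505.3,260.13]),np.array([-3.07602,-.631226,0])),(s["joint_pos"],s["ee_pos"],s["tcp_rot"])]
def Zt(rv): return R.from_rotvec(rv).as_matrix()[:,2]
def res(x):
    h,L1,L2,D=x; o=[]
    for q,p,rv in P:
        w=p-D*Zt(rv); o+= [L1*np.sin(q[1])+L2*np.sin(q[1]+q[2])-np.hypot(*w[:2]),h+L1*np.cos(q[1])+L2*np.cos(q[1]+q[2])-w[2]]
    return o
r=least_squares(res,[180,400,400,200]); print(r.x.round(0),r.cost)
for q,p,rv in P:
    phi=q[1]+q[2]; fw=np.array([np.cos(q[0])*np.sin(phi),np.sin(q[0])*np.sin(phi),np.cos(phi)]); print("j5 vs angle forearm-tool",q[4],np.arccos(fw@Zt(rv)), "wrist az",np.degrees(np.arctan2(*(p-r.x[3]*Zt(rv))[1::-1])),np.degrees(q[0]))
h,L1,L2,D=r.x
for th in (25,30,35,40,45,50):
  for c in (-114,-45,60,77):
    p,M=tgt((th,0,0,12,34),c); w=p-D*M[:,2]; rr=np.hypot(*w[:2]); zz=w[2]-h; d=np.hypot(rr,zz)
    j3=np.pi-np.arccos((L1**2+L2**2-d**2)/(2*L1*L2)); phi=np.arctan2(rr,zz)+np.arcsin(L1*np.sin(j3)/d)
    print(th,c,"wrist",rr.round(),w[2].round(),"j2 %.2f j3 %.2f phi %.2f j5 %.2f"%(phi-j3,j3,phi,np.pi-np.radians(th)-phi))
E
```

```text
[-108.  651.  310.  203.] 2.238848338405732e-22
j5 vs angle forearm-tool 1.4636 1.463599508123111 wrist az -66.80739120716085 -79.14185466276065
j5 vs angle forearm-tool 0.2787180451752154 0.27871804517521565 wrist az 13.88332280769161 -13.901167507910953
25 -114 wrist 363.0 234.0 j2 -0.18 j3 2.31 phi 2.13 j5 0.58
25 -45 wrist 432.0 234.0 j2 0.26 j3 2.14 phi 2.40 j5 0.30
25 60 wrist 536.0 234.0 j2 0.52 j3 1.86 phi 2.38 j5 0.33
25 77 wrist 553.0 234.0 j2 0.54 j3 1.81 phi 2.35 j5 0.36
30 -114 wrist 346.0 224.0 j2 -0.33 j3 2.37 phi 2.04 j5 0.58
30 -45 wrist 415.0 224.0 j2 0.13 j3 2.20 phi 2.33 j5 0.29
30 60 wrist 519.0 224.0 j2 0.51 j3 1.92 phi 2.44 j5 0.18
30 77 wrist 536.0 224.0 j2 0.53 j3 1.88 phi 2.41 j5 0.21
35 -114 wrist 330.0 213.0 j2 -0.49 j3 2.44 phi 1.95 j5 0.58
35 -45 wrist 399.0 213.0 j2 -0.01 j3 2.26 phi 2.26 j5 0.28
35 60 wrist 503.0 213.0 j2 0.51 j3 1.99 phi 2.50 j5 0.03
35 77 wrist 520.0 213.0 j2 0.53 j3 1.94 phi 2.47 j5 0.06
40 -114 wrist 315.0 200.0 j2 -0.65 j3 2.51 phi 1.86 j5 0.59
40 -45 wrist 384.0 200.0 j2 -0.15 j3 2.33 phi 2.18 j5 0.26
40 60 wrist 488.0 200.0 j2 0.51 j3 2.05 phi 2.56 j5 -0.12
40 77 wrist 505.0 200.0 j2 0.53 j3 2.00 phi 2.53 j5 -0.09
45 -114 wrist 301.0 186.0 j2 -0.83 j3 2.58 phi 1.75 j5 0.60
45 -45 wrist 370.0 186.0 j2 -0.29 j3 2.40 phi 2.11 j5 0.25
45 60 wrist 474.0 186.0 j2 0.43 j3 2.11 phi 2.54 j5 -0.18
45 77 wrist 491.0 186.0 j2 0.54 j3 2.07 phi 2.60 j5 -0.24
50 -114 wrist 289.0 171.0 j2 -1.02 j3 2.66 phi 1.64 j5 0.63
50 -45 wrist 357.0 171.0 j2 -0.43 j3 2.46 phi 2.03 j5 0.24
50 60 wrist 462.0 171.0 j2 0.32 j3 2.17 phi 2.49 j5 -0.22
50 77 wrist 479.0 171.0 j2 0.43 j3 2.13 phi 2.55 j5 -0.29
```

```bash
cat > kin.py <<'E'
from tgt import *
from scipy.optimize import least_squares
P=[(np.array([-1.38128594,.381216,1.298251,0,1.4636,-.215]),np.array([216.56,-505.3,260.13]),np.array([-3.07602,-.631226,0]))]
s=env.observe(); P.append((s["joint_pos"],s["ee_pos"],s["tcp_rot"]))
def chain(x,q):
    h,L1,L2,D,d=x[:5]; e=R.from_euler; Rj=e("z",q[0])
    w=Rj.apply([L1*np.sin(q[1])+L2*np.sin(q[1]+q[2]),d,h+L1*np.cos(q[1])+L2*np.cos(q[1]+q[2])])
    Rt=Rj*e("y",q[1]+q[2])*e("z",SG[0]*q[3])*e("y",q[4])*e("z",SG[1]*q[5])*e("z",SG[2])
    return w+D*Rt.apply([0,0,1]),Rt
SG=[1,1,0.]
E
python3 - <<'E'
from kin import *
import kin
def res(x):
    o=[]
    for q,p,rv in P:
        p2,Rt=chain(x,q); o+=list(p2-p)+list(50*(Rt.apply([0,0,1])-R.from_rotvec(rv).apply([0,0,1])))
    return o
for s4 in (1,-1):
    kin.SG[0]=s4; r=least_squares(res,[180,400,400,200,120]); print(s4,r.x.round(1),r.cost)
for q,p,rv in P:
    for s6 in (1,-1):
        kin.SG[:]=[1,s6,0]; print(s6,(chain(r.x,q)[1].inv()*R.from_rotvec(rv)).as_rotvec(degrees=True).round(2))
        kin.SG[:]=[-1,s6,0]; print(" -",s6,(chain(r.x,q)[1].inv()*R.from_rotvec(rv)).as_rotvec(degrees=True).round(2))
E
```

```text
1 [-145.7  653.7  295.5  169.9  122.5] 26.98993530824197
-1 [-142.7  628.4  307.5  141.   149.4] 1235.8254185714206
1 [ 0.   -0.   89.98]
 - 1 [ 0.   -0.   89.98]
-1 [ 0.   -0.   65.35]
 - -1 [ 0.   -0.   65.35]
1 [-0.  0. 90.]
 - 1 [ -8.21  27.7  163.33]
-1 [ -0.   0. 147.]
 - -1 [  18.07  -18.07 -135.64]
```

```bash
cat > rec.py <<'E'
import json,os
from rig import env
s=env.observe(); L=json.load(open("log.json")) if os.path.exists("log.json") else []
L.append([list(map(float,s[k])) for k in("joint_pos","ee_pos","tcp_rot")]); json.dump(L,open("log.json","w"))
E
python3 rec.py
python3 -m handwheel '[[1,[0.04,0.0,-0.02],[4,-9,0]],[1,[0.04,0.0,0.02],[4,-9,0]],[1,[0.04,0.0,0.02],[0,-9,0]],[1,[0,0,0],[0,0,0]],[1,[0,0,0],[0,0,0]]]' >/dev/null; python3 rec.py
python3 -m handwheel '[[1,[0.05,0.03,-0.02],[9,0,0]],[1,[0.05,0.03,-0.02],[9,0,0]],[1,[0,0,0],[0,0,0]],[1,[0,0,0],[0,0,0]]]' >/dev/null; python3 rec.py
python3 -m handwheel '[[1,[0.0,0.0,-0.05],[-9,0,9]],[1,[0.0,0.0,-0.05],[-9,0,9]],[1,[0,0,-0.05],[-9,0,9]],[1,[0,0,0],[-9,0,9]],[1,[0,0,0],[0,0,0]],[1,[0,0,0],[0,0,0]]]' ; python3 rec.py
python3 - <<'E'
import json
from h import *
from scipy.optimize import least_squares
P=[(np.array(a),np.array(b),np.array(c)) for a,b,c in json.load(open("log.json"))]
P.append((np.array([-1.38128594,.381216,1.298251,0,1.4636,-.215]),np.array([216.56,-505.3,260.13]),np.array([-3.07602,-.631226,0])))
e=R.from_euler
def fk(x,q):
    h,a1,b1,a2,b2,d,x5,y5,x6,D,c0,z0=x
    R1=e("z",q[0]);R2=R1*e("y",q[1]);R3=R1*e("y",q[1]+q[2]);R4=R3*e("z",q[3]);R5=R4*e("y",q[4])
    return R1.apply([c0,d,h])+R2.apply([a1,0,b1])+R3.apply([a2,0,b2])+R4.apply([x5,y5,0])+R5.apply([x6,0,D])
f=lambda x:np.concatenate([fk(x,q)-p for q,p,_ in P]+[0.003*(np.array(x)-x0)])
x0=np.array([160,0,400,0,350,0,0,0,0,250,0,0.])
r=least_squares(f,x0); print(r.x.round(1)); print([np.linalg.norm(fk(r.x,q)-p).round(1) for q,p,_ in P]); np.save("fk.npy",r.x)
for q,p,rv in P: print(q.round(2),p.round(0))
E
```

```text
t: 14.32
ee_pos: [552.9, 30.4, 391.8]
tcp_rot: [2.989, -0.402, 0.244]
contact_force: [-0.5, -0.1, -0.8]
finger_gap: 1.0
finger_force: 0.0
[ 1.309e+02 -6.000e-01  5.343e+02  1.013e+02  3.508e+02  1.175e+02
  1.600e+00  0.000e+00 -1.300e+00  2.266e+02  3.000e-01  0.000e+00]
[np.float64(0.0), np.float64(0.0), np.float64(0.0), np.float64(0.0), np.float64(0.0)]
[-0.24  0.05  2.26  0.68  0.28  0.5 ] [374.  69. 171.]
[-0.07  0.26  1.73  0.12  0.94  1.16] [474. 105. 193.]
[-0.25  0.4   1.36  0.42  1.37  0.93] [576.  67. 250.]
[-0.11  0.28  1.1  -0.12  1.61  1.71] [553.  30. 392.]
[-1.38  0.38  1.3   0.    1.46 -0.22] [ 217. -505.  260.]
```

```bash
cat > ik.py <<'E'
from tgt import *
from opt import clear
X=np.load("fk.npy"); H,L1,A2,B2,Dl,D=X[0],X[2],X[3],X[4],X[5],X[9]; L2=np.hypot(A2,B2); al=np.arctan2(A2,B2); e=R.from_euler
LO=np.array([-3.11,-.89,.22,-1.42,.17,-2.88]); HI=np.array([3.11,2.33,2.48,4.56,2.85,2.88])
def ik(p,M):
    w=p-D*M[:,2]; rw=np.hypot(w[0],w[1]); 
    if rw<=Dl+1: return []
    j1=np.arctan2(w[1],w[0])-np.arcsin(Dl/rw); x=np.sqrt(rw**2-Dl**2); z=w[2]-H; d=np.hypot(x,z)
    cb=(d*d-L1**2-L2**2)/(2*L1*L2)
    if abs(cb)>1: return []
    b=np.arccos(cb); j2=np.arctan2(x,z)-np.arctan2(L2*np.sin(b),L1+L2*np.cos(b)); j3=b-al
    R36=((e("z",j1)*e("y",j2+j3)).inv()*R.from_matrix(M)).as_matrix()
    out=[]
    for s in (1,-1):
        j5=s*np.arccos(R36[2,2]); j4=np.arctan2(s*R36[1,2],s*R36[0,2]); j6=np.arctan2(s*R36[2,1],-s*R36[2,0])-np.pi/2
        if s<0: continue
        out.append(np.array([j1,j2,j3,j4,j5,(j6+np.pi)%(2*np.pi)-np.pi]))
    return out
def slack(p,M):
    q=ik(p,M)
    return max((min((k-LO).min(),(HI-k).min()) for k in q),default=-1)
E
cat > o4.py <<'E'
from ik import *
from scipy.optimize import differential_evolution
CS=(-45,-10,30,50,77)
def f(v):
    s=min(slack(*tgt(v,c)) for c in CS)
    if s<0.05: return 50-50*s
    return -clear(v,cs=(-45,-20,0,20,40,50,69,77))
if __name__=="__main__":
    q=env.observe(); print(ik(q["ee_pos"],R.from_rotvec(q["tcp_rot"]).as_matrix())[0].round(2),q["joint_pos"].round(2))
    for zm,am in ((38,30),(48,40)):
        r=differential_evolution(f,[(5,55),(-am,am),(-am,am),(-14,14),(26,zm)],maxiter=40,popsize=10,seed=2,workers=-1,updating="deferred")
        print(r.fun,r.x.round(1),{k:round(float(x),1) for k,x in clear(r.x,cs=(-45,-20,0,20,40,50,69,77),parts=True).items()})
        for c in (-114,)+CS: print(c,[k.round(2).tolist() for k in ik(*tgt(r.x,c))])
        from opt import A; print(A(*r.x[:3]).round(2).tolist())
E
OPENBLAS_NUM_THREADS=1 timeout 500 python3 o4.py
```

```text
[-0.11  0.28  1.1  -0.12  1.61  1.71] [-0.11  0.28  1.1  -0.12  1.61  1.71]
-7.74454668342797 [ 54.8  -7.3 -14.7  13.5  37.9] {'col': 7.8, 'head': 56.0, 'rails': 7.7, 'rod': 22.2, 'house': 86.6, 'lever': 7.7, 'floor': 12.5}
-114 [[-0.15, 0.79, 2.47, 3.05, 1.08, -1.84]]
-45 [[-0.1, 0.72, 2.26, 3.08, 0.79, -1.81]]
-10 [[-0.08, 0.71, 2.15, 3.1, 0.68, -1.81]]
30 [[-0.06, 0.71, 2.04, 3.12, 0.57, -1.82]]
50 [[-0.05, 0.72, 1.98, 3.13, 0.52, -1.82]]
77 [[-0.05, 0.73, 1.91, 3.14, 0.46, -1.83]]
[[0.58, 0.02, 0.81], [0.18, -0.98, -0.1], [0.79, 0.21, -0.58]]
-8.9324526453123 [ 48.8  -8.3 -39.    7.2  48. ] {'col': 22.8, 'head': 8.9, 'rails': 9.1, 'rod': 50.9, 'house': 86.8, 'lever': 8.9, 'floor': 13.9}
-114 [[-0.17, 0.63, 2.41, 3.02, 0.75, -2.23]]
-45 [[-0.12, 0.61, 2.2, 3.06, 0.53, -2.22]]
-10 [[-0.1, 0.62, 2.1, 3.08, 0.44, -2.22]]
30 [[-0.08, 0.64, 1.99, 3.1, 0.34, -2.23]]
50 [[-0.07, 0.65, 1.94, 3.12, 0.3, -2.23]]
77 [[-0.06, 0.67, 1.86, 3.14, 0.24, -2.25]]
[[0.6, 0.3, 0.74], [0.55, -0.83, -0.11], [0.58, 0.47, -0.66]]
```

```bash
sed -i 's/^V=.*/V=(54.5,-7.5,-15,13,37)/' tgt.py; cat > path.py <<'E'
from ik import *
import json
def fkp(q):
    R1=e("z",q[0]);R3=R1*e("y",q[1]+q[2]);Rt=R3*e("z",q[3])*e("y",q[4])*e("z",q[5]+np.pi/2)
    return R1.apply([0,Dl,H])+(R1*e("y",q[1])).apply([0,0,L1])+R3.apply([A2,0,B2])+Rt.apply([0,0,D]),Rt
def rows(qs,p,Rt,g=1):
    out=[];qq=[]
    for a,b in zip(qs[:-1],qs[1:]):
        n=int(np.ceil(max(np.abs(b-a)/np.array([.18,.18,.22,.22,.22,.22])))); n=max(n,1)
        for k in range(1,n+1):
            pt,R2=fkp(a+(b-a)*k/n)
            sh=Rt.inv().apply(pt-p)/1000; tu=(Rt.inv()*R2).as_rotvec(degrees=True)
            sh=sh.round(3); tu=tu.round(0)
            p=p+Rt.apply(sh*1000); Rt=Rt*R.from_rotvec(tu,degrees=True)
            q=ik(p,Rt.as_matrix())[0]; qq.append(q)
            out.append([g,sh.tolist(),[int(t) for t in tu]]) 
    qq=np.array(qq); print("max dq/row",np.abs(np.diff(qq,axis=0)).max(0).round(2),"j5min",qq[:,4].min().round(2),"max turn",max(np.linalg.norm(o[2]) for o in out),"max shift",max(np.linalg.norm(o[1]) for o in out))
    for i in range(0,len(out),20): print(json.dumps(out[i:i+20]).replace(" ",""))
    return p,Rt
E
python3 - <<'E'
from path import *
s=env.observe(); q0=s["joint_pos"]; print(q0.round(2))
for th in range(5,60,5):
    M=att3(th); q=ik(G(-110,0,260),M)
    if q: print(th,q[0].round(2))
p,M=tgt(V,-145); q1=ik(p+45*UP,M)[0]; print("goal",q1.round(2))
E
```

```text
[-0.11  0.28  1.1  -0.12  1.61  1.71]
5 [-0.13  0.21  1.56  0.02  1.29  1.35]
10 [-0.14  0.17  1.61  0.04  1.19  1.33]
15 [-0.15  0.14  1.67  0.07  1.08  1.31]
20 [-0.16  0.11  1.72  0.1   0.97  1.28]
25 [-0.18  0.09  1.77  0.14  0.86  1.24]
30 [-0.19  0.07  1.83  0.2   0.75  1.19]
35 [-0.2   0.05  1.88  0.28  0.64  1.11]
40 [-0.22  0.04  1.94  0.39  0.52  0.99]
45 [-0.23  0.03  2.    0.57  0.42  0.81]
50 [-0.25  0.03  2.05  0.87  0.33  0.51]
55 [-0.26  0.03  2.11  1.34  0.29  0.04]
goal [-0.18  0.62  2.54  3.01  0.97 -1.84]
```

```bash
python3 - <<'E'
from path import *
s=env.observe(); q0=s["joint_pos"]
for th in (40,44,48,54.5):
  v=(th,)+V[1:]
  for c,u in ((-128,50),(-128,0),(-114,0),(-50,0)):
    p,M=tgt(v,c); q=ik(p+u*UP,M); print(th,c,u,q[0].round(2) if q else None)
v=(46,)+V[1:]; p,M=tgt(v,-130); q1=ik(p+40*UP,M)[0]
qA=ik(G(-110,0,260),att3(45))[0]; qB=q1.copy(); qB[:3]=(qA[:3]+2*q1[:3])/3; qB[3]=2.3; qB[4]=.35; qB[5]=q1[5]+(q1[3]-2.3)
print(q1.round(2),fkp(qB)[0].round(0),toG(fkp(qB)[0]).round(0))
pe,Re=rows([q0,qA,qB,q1],s["ee_pos"],R.from_rotvec(s["tcp_rot"]))
print(toG(pe).round(0),toG(p+40*UP).round(0))
E
```

```text
40 -128 50 [-0.14  0.37  2.3   2.88  0.23 -1.65]
40 -128 0 [-0.14  0.56  2.35  3.01  0.47 -1.79]
40 -114 0 [-0.13  0.56  2.31  3.01  0.42 -1.78]
40 -50 0 [-0.09  0.57  2.13  3.03  0.26 -1.76]
44 -128 50 [-0.15  0.41  2.34  2.96  0.39 -1.73]
44 -128 0 [-0.15  0.61  2.4   3.03  0.64 -1.81]
44 -114 0 [-0.13  0.6   2.36  3.03  0.59 -1.8 ]
44 -50 0 [-0.09  0.6   2.17  3.06  0.4  -1.79]
48 -128 50 [-0.15  0.46  2.39  3.    0.55 -1.78]
48 -128 0 [-0.15  0.68  2.45  3.04  0.82 -1.83]
48 -114 0 [-0.14  0.66  2.4   3.04  0.76 -1.82]
48 -50 0 [-0.1   0.64  2.21  3.08  0.55 -1.81]
54.5 -128 50 [-0.16  0.57  2.47  3.02  0.85 -1.82]
54.5 -128 0 [-0.16  0.82  2.52  3.04  1.15 -1.86]
54.5 -114 0 [-0.15  0.79  2.47  3.05  1.06 -1.84]
54.5 -50 0 [-0.1   0.72  2.27  3.09  0.79 -1.82]
[-0.15  0.47  2.39  2.99  0.53 -1.78] [452.  97. 133.] [-120.   36.  133.]
max dq/row [0.03 0.04 0.16 0.22 0.21 0.25] j5min 0.36 max turn 11.090536506409418 max shift 0.03491418050019218
[[1,[-0.013,-0.017,0.027],[7,5,-7]],[1,[-0.015,-0.013,0.023],[5,5,-6]],[1,[-0.019,-0.01,0.018],[4,7,-4]],[1,[-0.022,-0.004,0.01],[1,6,-2]],[1,[-0.028,0.002,0.002],[-1,7,-1]],[1,[-0.033,0.009,-0.007],[-4,5,0]],[1,[-0.01,-0.016,0.013],[3,0,-2]],[1,[-0.009,-0.012,0.012],[3,1,-1]],[1,[-0.008,-0.009,0.011],[2,1,-1]],[1,[-0.008,-0.005,0.01],[1,1,-1]],[1,[-0.009,-0.003,0.009],[0,0,0]],[1,[-0.011,0.0,0.008],[0,1,-1]],[1,[-0.012,0.002,0.007],[-2,0,-1]],[1,[-0.015,0.004,0.005],[-1,-1,-1]],[1,[-0.018,0.004,0.005],[-2,-1,-1]],[1,[-0.013,-0.002,0.004],[-1,0,0]],[1,[-0.014,0.002,0.003],[-2,-1,0]],[1,[-0.016,0.005,0.002],[-3,-1,-1]],[1,[-0.019,0.009,0.0],[-3,-1,-1]]]
[-153.   14.   83.] [-153.   14.   84.]
```

```bash
python3 -m handwheel '[[1,[-0.013,-0.017,0.027],[7,5,-6]],[1,[-0.015,-0.013,0.023],[5,5,-6]],[1,[-0.019,-0.01,0.018],[4,7,-4]],[1,[-0.022,-0.004,0.01],[1,6,-2]],[1,[-0.028,0.002,0.002],[-1,7,-1]],[1,[-0.033,0.009,-0.007],[-4,5,0]],[1,[-0.01,-0.016,0.013],[3,0,-2]],[1,[-0.009,-0.012,0.012],[3,1,-1]],[1,[-0.008,-0.009,0.011],[2,1,-1]],[1,[-0.008,-0.005,0.01],[1,1,-1]],[1,[-0.009,-0.003,0.009],[0,0,0]],[1,[-0.011,0,0.008],[0,1,-1]]]'
python3 - <<'E'
from path import *
s=env.observe(); q0=s["joint_pos"]; print(q0.round(2),toG(s["ee_pos"]).round())
v=(46,)+V[1:]; p,M=tgt(v,-130); q1=ik(p+40*UP,M)[0]
rows([q0,q1],s["ee_pos"],R.from_rotvec(s["tcp_rot"]))
E
```

```text
t: 15.82
ee_pos: [468.1, 110.6, 178.3]
tcp_rot: [-2.708, -0.309, -1.254]
contact_force: [0.6, 0.4, 0.3]
finger_gap: 0.4
finger_force: 0.0
[-0.19  0.23  2.17  1.77  0.36 -0.47] [-103.   49.  178.]
max dq/row [0.01 0.05 0.04 0.26 0.04 0.28] j5min 0.38 max turn 5.385164807134504 max shift 0.028231188426986208
[[1,[-0.014,-0.004,0.007],[0,0,0]],[1,[-0.014,-0.0,0.007],[-1,1,-1]],[1,[-0.016,0.003,0.004],[-2,0,0]],[1,[-0.018,0.007,0.003],[-3,-1,-1]],[1,[-0.021,0.01,0.001],[-3,-2,-2]],[1,[-0.026,0.011,-0.0],[-4,-3,-2]]]
```

```bash
python3 -m handwheel '[[1,[-0.014,-0.004,0.007],[0,0,0]],[1,[-0.014,0,0.007],[-1,1,-1]],[1,[-0.016,0.003,0.004],[-2,0,0]],[1,[-0.018,0.007,0.003],[-3,-1,-1]],[1,[-0.011,0.005,0.001],[-2,-1,-1]],[1,[-0.01,0.005,0],[-1,-1,-1]],[1,[-0.013,0.006,0],[-2,-2,-1]],[1,[-0.013,0.005,0],[-2,-1,-1]],[1,[0,0,0],[0,0,0]]]'
python3 - <<'E'
from tgt import *
print(env.observe()["joint_pos"].round(2))
v=(46,)+V[1:]; p,M=tgt(v,-125); plan(p+40*UP,M); plan(p,M)
p,M=tgt(v,-122,1.5); plan(p,M)
E
```

```text
t: 16.95
ee_pos: [420.2, 71.8, 84.2]
tcp_rot: [2.775, 0.308, 1.174]
contact_force: [0.5, -0.2, -0.6]
finger_gap: 0.4
finger_force: 0.0
[-0.16  0.47  2.39  2.96  0.53 -1.76]
turn deg [-0.6 -0.2  0.2] shift before [3.6 0.6 4.7] shift after [3.7 0.6 4.7]
now G [-153.6   14.4   84.2] F [ 0.5 -0.2 -0.6] t 16.95
turn deg [-0.6 -0.2  0.2] shift before [-24.2  -6.6  32.5] shift after [-24.1  -6.9  32.5]
now G [-153.6   14.4   84.2] F [ 0.5 -0.2 -0.6] t 16.95
turn deg [-0.6 -0.2  0.2] shift before [-22.   -7.2  34.6] shift after [-21.9  -7.5  34.6]
now G [-153.6   14.4   84.2] F [ 0.5 -0.2 -0.6] t 16.95
```

```bash
python3 -m handwheel '[[1,[-0.008,-0.002,0.008],[-0.6,0,0]],[1,[-0.008,-0.002,0.012],[0,0,0]],[1,[-0.008,-0.002,0.0125],[0,0,0]],[1,[0,0,0],[0,0,0]],[1,[0,0,0],[0,0,0]]]'
python3 - <<'E'
from tgt import *
c=vision.camera("wrist"); cv2.imwrite("pics/w4.png",cv2.resize(c["pixels"][:,:,::-1],(640,480)))
w=fish(c); g=Gc(w); m=(g[...,2]>55)&(g[...,2]<75)&(g[...,0]>-125)&(g[...,0]<-30)&(np.abs(g[...,1])<50); p=g[m]
print("cup G",len(p),p.min(0).round(1),p.max(0).round(1),cv2.minEnclosingCircle(p[:,:2].astype(np.float32)))
v=(46,)+V[1:]; p,M=tgt(v,-116); plan(p,M)
print("lane +10mm in tool",(M.T@T*10).round(2))
E
```

```text
t: 17.58
ee_pos: [427.4, 71.7, 45.0]
tcp_rot: [2.765, 0.302, 1.177]
contact_force: [-0.0, -0.2, -0.2]
finger_gap: 0.8
finger_force: 0.0
cup G 3994 [-114.7  -26.3   55. ] [-56.1  31.3  69.2] ((-85.27765655517578, 2.1641063690185547), 29.439437866210938)
turn deg [-0.  -0.4  0.2] shift before [ 4.3 -0.2  6.6] shift after [ 4.4 -0.2  6.5]
now G [-146.4   13.7   45.2] F [-0.1  0.1 -0.2] t 17.62
lane +10mm in tool [6.99 0.52 7.13]
```

View pics/w4.png

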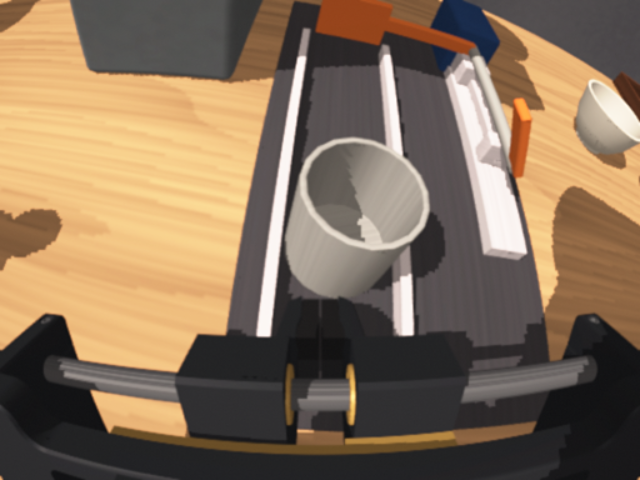

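```bash
python3 -m handwheel '[[1,[0.0028,0.0002,0.0028],[0,0,0]],[1,[0.0028,0.0002,0.0028],[0,0,0]],[1,[0.0028,0.0002,0.0028],[0,0,0]],[1,[0.0035,0.0002,0.0035],[0,0,0]],[1,[0.0042,0.0003,0.0043],[0,0,0]],[1,[0.0042,0.0003,0.0043],[0,0,0]],[1,[0.0042,0.0003,0.0043],[0,0,0]],[1,[0.0042,0.0003,0.0043],[0,0,0]],[1,[0.0042,0.0003,0.0043],[0,0,0]],[1,[0.0042,0.0003,0.0043],[0,0,0]]]'
python3 - <<'E'
from tgt import *
c=vision.camera("wrist")
w=fish(c); g=Gc(w); m=(g[...,2]>60)&(g[...,2]<75)&(g[...,0]>-125)&(g[...,0]<0)&(np.abs(g[...,1])<50); p=g[m]
print("cup G",len(p),p.min(0).round(1),p.max(0).round(1),cv2.minEnclosingCircle(p[:,:2].astype(np.float32)))
v=(46,)+V[1:]; p,M=tgt(v,-70); plan(p,M)
p,M=tgt(V,-70); plan(p,M)
E
```

```text
t: 18.88
ee_pos: [480.3, 76.8, 44.8]
tcp_rot: [2.765, 0.304, 1.176]
contact_force: [-4.3, 5.0, 3.2]
finger_gap: 0.5
finger_force: 2.9
cup G 4485 [-124.7  -31.3   60. ] [-15.   28.9  75. ] ((-70.65951538085938, 7.761491298675537), 57.097679138183594)
turn deg [-0.  -0.4  0.3] shift before [-1.1  0.   0.9] shift after [-1.1  0.   0.9]
now G [-92.5  14.3  45. ] F [-1.6  1.5  0.8] t 18.93
turn deg [-2.3  7.8  0.3] shift before [-4.1 -0.8  2.9] shift after [-4.5 -0.9  2.3]
now G [-92.5  14.3  45. ] F [-1.6  1.5  0.8] t 18.93
```

```bash
python3 - <<'E'
from tgt import *
c=vision.camera("wrist"); np.savez("w5.npz",**c)
w=fish(c); g=Gc(w); px=c["pixels"].astype(int); 
m=(g[...,2]>62)&(g[...,2]<72)&(g[...,0]>-80)&(g[...,0]<0)&(np.abs(g[...,1])<40)&(px.max(2)>70); p=g[m]
print("cup G",len(p),np.percentile(p,[0,1,50,99,100],axis=0).round(1).tolist())
cv2.imwrite("pics/w5.png",cv2.resize(c["pixels"][:,:,::-1],(640,480)))
E
```

```text
cup G 2776 [[-72.4, -31.4, 62.0], [-71.8, -30.3, 62.1], [-47.2, -0.0, 67.3], [-15.8, 25.4, 69.3], [-14.4, 26.2, 69.8]]
```

View pics/w5.png

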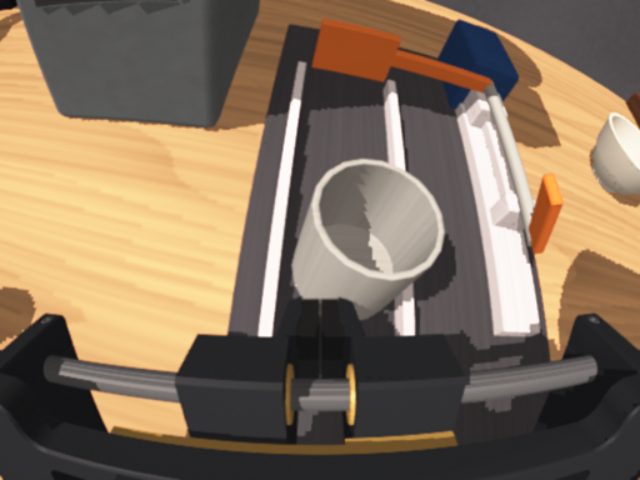

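The cup has drifted onto the right rail, with its rim around (378,215). The closed fingertips are narrower than I assumed, about 295–345 px, so I was pushing off-centre. I'll back off, open the fingers about 16 mm so the right finger sits on the centre line, and lean further.

```bash
sed -i 's/^V=.*/V=(54.5,-7.5,-15,13,40)/' tgt.py; python3 -m handwheel '[[1,[-0.007,0,-0.007],[0,0,0]],[0.64,[0,0,0],[-1.1,3.9,0.15]],[0.64,[0,0,0],[-1.1,3.9,0.15]],[0.64,[0,0,0],[0,0,0]],[0.64,[0,0,0],[0,0,0]]]'
python3 - <<'E'
from ik import *
print(env.observe()["joint_pos"].round(2))
p,M=tgt(V,-76,-0.5); plan(p,M); print("lane +10mm in tool",(M.T@T*10).round(2))
print({k:round(float(x),1) for k,x in clear(V,cs=(-60,-40,-20,0,20,40,50,69,77),parts=True).items()})
c=vision.camera("wrist"); cv2.imwrite("pics/w6.png",cv2.resize(c["pixels"][150:,100:412,::-1],(780,585)))
w=fish(c); tool=R.from_rotvec(env.observe()["tcp_rot"]).as_matrix(); t=(w-env.observe()["ee_pos"])@tool
m=(np.abs(t[...,0])<14)&(np.abs(t[...,1])<45)&(t[...,2]>5)&(t[...,2]<26); q=t[m]; print("finger pts",len(q)); 
for lo in (5,10,15,18): 
    k=q[(q[:,2]>lo)&(q[:,2]<lo+5)]; print(lo,len(k),np.percentile(k,[2,98],axis=0).round(1).tolist() if len(k) else "", np.histogram(k[:,1],bins=np.arange(-30,31,5))[0] if len(k) else "")
E
```

```text
t: 19.6
ee_pos: [470.5, 75.0, 44.9]
tcp_rot: [2.66, 0.282, 1.359]
contact_force: [-0.1, -0.6, -0.1]
finger_gap: 16.4
finger_force: 0.0
[-0.12  0.72  2.36  3.07  0.89 -1.83]
turn deg [-0.   0.1 -0.1] shift before [0.7 0.2 4.3] shift after [0.7 0.2 4.3]
now G [-103.3   13.4   44.9] F [-0.1 -0.6 -0.1] t 19.6
lane +10mm in tool [5.9  0.23 8.07]
{'col': 7.8, 'head': 53.4, 'rails': 8.7, 'rod': 22.3, 'house': 87.6, 'lever': 6.8, 'floor': 14.5}
finger pts 921
5 342 [[-7.0, -22.2, 5.0], [10.6, 20.7, 9.9]] [ 0 32 55 50 35  0  0 54 50 52 14  0]
10 256 [[6.0, -22.0, 10.1], [10.7, 20.2, 14.8]] [ 0 21 44 45 17  0  0 37 47 37  8  0]
15 227 [[-7.8, -20.7, 15.1], [10.6, 19.3, 19.8]] [ 0 11 40 36 25  0  0 40 39 34  2  0]
18 159 [[-6.6, -28.4, 18.1], [10.3, 17.5, 22.8]] [ 1  3 20 33 23  0  0 37 26 13  0  0]
```

View pics/w6.png

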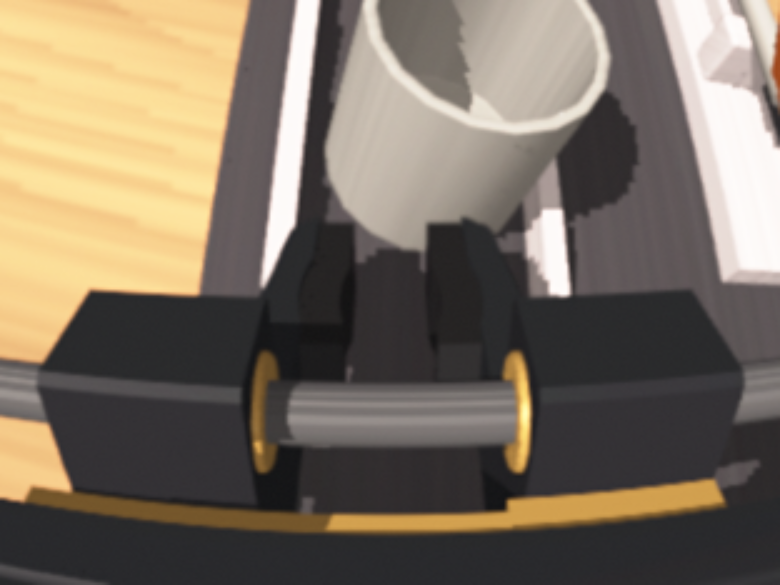

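```bash
python3 -m handwheel '[[0.64,[0.002,0.0003,0.006],[0,0,0]],[0.64,[0.0024,0.0001,0.0032],[0,0,0]],[0.64,[0.003,0.0001,0.004],[0,0,0]],[0.64,[0.003,0.0001,0.004],[0,0,0]],[0.64,[0.0035,0.0001,0.0048],[0,0,0]],[0.64,[0.0035,0.0001,0.0048],[0,0,0]],[0.64,[0.0035,0.0001,0.0048],[0,0,0]],[0.64,[0.0035,0.0001,0.0048],[0,0,0]],[0.64,[0.0035,0.0001,0.0048],[0,0,0]]]'
cat > look.py <<'E'
from tgt import *
c=vision.camera("wrist"); w=fish(c); g=Gc(w); px=c["pixels"].astype(int); s=env.observe()
e=toG(s["ee_pos"]+R.from_rotvec(s["tcp_rot"]).apply([9,13,22])); print("contact edge G",e.round(1),"q",s["joint_pos"].round(2))
m=(g[...,2]>64)&(g[...,2]<72)&(g[...,0]>e[0]-4)&(g[...,0]<e[0]+66)&(np.abs(g[...,1])<36)&(px.max(2)>60)&(px.max(2)-px.min(2)<40); p=g[m]
print("cup rim",len(p),np.percentile(p,[0.5,99.5],axis=0).round(1).tolist(),"mid",((p.min(0)+p.max(0))/2).round(1))
r,gg,b=px[...,0],px[...,1],px[...,2]; o=(r>90)&(r>2*b)&(gg<.7*r)&(g[...,2]>25)&(g[...,2]<150)
k=g[o&(g[...,0]>90)&(g[...,0]<150)&(g[...,1]>-30)&(g[...,1]<40)]; print("flag face x",len(k),np.percentile(k[:,0],[5,30]).round(1) if len(k) else "")
k=g[o&(g[...,0]<30)&(g[...,1]<-60)]; print("lever",len(k),np.percentile(k,[2,98],axis=0).round(1).tolist() if len(k) else "")
E
python3 look.py; python3 -c "
from tgt import *
p,M=tgt(V,-30,-0.5); plan(p,M)"
```

```text
t: 20.78
ee_pos: [520.5, 78.9, 43.1]
tcp_rot: [2.66, 0.283, 1.361]
contact_force: [-2.5, -0.1, 1.2]
finger_gap: 16.1
finger_force: 1.2
contact edge G [-29.   -0.3  40.4] q [-0.09  0.7   2.21  3.09  0.72 -1.82]
cup rim 2106 [[-29.7, -29.2, 64.0], [27.4, 27.0, 68.8]] mid [-0.7 -1.3 66.6]
flag face x 2739 [107.2 107.9]
lever 1013 [[-36.3, -105.1, 47.5], [-19.6, -79.5, 90.1]]
turn deg [-0.  -0.1 -0.1] shift before [-0.9  0.1 -0.6] shift after [-0.9  0.1 -0.6]
now G [-52.4  13.1  43.3] F [-0.5 -1.1  0.3] t 20.82
```

```bash
python3 -m handwheel '[[0.64,[0.003,0.0001,0.004],[0,0,0]],[0.64,[0.0035,0.0001,0.0048],[0,0,0]],[0.64,[0.0035,0.0001,0.0048],[0,0,0]],[0.64,[0.0035,0.0001,0.0048],[0,0,0]],[0.64,[0.0035,0.0001,0.0048],[0,0,0]]]'; python3 look.py
```

```text
t: 21.45
ee_pos: [549.2, 81.4, 43.1]
tcp_rot: [2.66, 0.283, 1.361]
contact_force: [-1.9, -0.8, 1.4]
finger_gap: 15.7
finger_force: 1.2
contact edge G [-0.2 -0.1 40.4] q [-0.08  0.7   2.13  3.1   0.64 -1.82]
cup rim 2126 [[-0.8, -28.7, 64.0], [55.5, 27.9, 68.8]] mid [27.8 -0.6 66.7]
flag face x 3183 [107.3 108. ]
lever 610 [[-33.2, -103.7, 47.4], [-19.0, -79.5, 89.8]]
```

```bash
python3 -m handwheel '[[0.64,[0.003,0.0001,0.004],[0,0,0]],[0.64,[0.0035,0.0001,0.0048],[0,0,0]],[0.64,[0.0035,0.0001,0.0048],[0,0,0]],[0.64,[0.0035,0.0001,0.0048],[0,0,0]],[0.64,[0.003,0.0001,0.004],[0,0,0]]]'; python3 look.py
```

```text
t: 22.12
ee_pos: [576.9, 83.8, 43.2]
tcp_rot: [2.66, 0.283, 1.361]
contact_force: [-2.2, -0.3, 2.2]
finger_gap: 15.9
finger_force: 1.1
contact edge G [27.4  0.  40.4] q [-0.06  0.7   2.05  3.12  0.56 -1.82]
cup rim 2088 [[26.8, -27.3, 64.0], [83.2, 29.2, 68.8]] mid [55.4  0.5 66.8]
flag face x 2434 [107.4 108. ]
lever 0
```

```bash
python3 -m handwheel '[[0.64,[0.003,0.0001,0.004],[0,0,0]],[0.64,[0.003,0.0001,0.004],[0,0,0]],[0.64,[0.003,0.0001,0.004],[0,0,0]],[0.64,[0.0018,0.0001,0.0024],[0,0,0]],[0.64,[0.0018,0.0001,0.0024],[0,0,0]],[0.64,[0.0018,0.0001,0.0024],[0,0,0]]]'; python3 look.py
```

```text
t: 22.92
ee_pos: [600.5, 85.8, 43.4]
tcp_rot: [2.66, 0.283, 1.36]
contact_force: [-4.8, -0.5, 1.0]
finger_gap: 16.0
finger_force: 2.1
contact edge G [50.7  0.1 40.4] q [-0.06  0.71  1.98  3.13  0.5  -1.82]
cup rim 1996 [[50.1, -25.5, 64.1], [106.1, 30.7, 68.8]] mid [78.2  2.2 66.7]
flag face x 762 [107.6 108.8]
lever 0
```

```bash
python3 -m handwheel '[[0.64,[0.0012,0,0.0016],[0,0,0]],[0.64,[0.0012,0,0.0016],[0,0,0]],[0.64,[0.0012,0,0.0016],[0,0,0]],[0.64,[0,0,0],[0,0,0]]]'; python3 look.py
```

```text
t: 23.48
ee_pos: [606.5, 86.4, 43.5]
tcp_rot: [2.66, 0.283, 1.361]
contact_force: [-2.6, 0.3, -0.7]
finger_gap: 15.7
finger_force: 1.3
contact edge G [56.6  0.2 40.5] q [-0.05  0.71  1.97  3.13  0.49 -1.83]
cup rim 1981 [[56.2, -25.3, 64.0], [112.2, 30.8, 68.8]] mid [84.3  2.5 66.7]
flag face x 771 [113.8 114.9]
lever 0
```

```bash
python3 -m handwheel '[[0.64,[0.0009,0,0.0012],[0,0,0]],[0.64,[0.0009,0,0.0012],[0,0,0]],[0.64,[0,0,0],[0,0,0]]]'
```

```text
t: 23.9
ee_pos: [609.5, 86.7, 43.6]
tcp_rot: [2.66, 0.283, 1.361]
contact_force: [-3.0, -1.2, 0.4]
finger_gap: 16.3
finger_force: 1.3
```

Yielding softly: the flag moves with the cup. I'll continue in 1.5 mm steps.

```bash
python3 -m handwheel '[[0.64,[0.0009,0,0.0012],[0,0,0]],[0.64,[0,0,0],[0,0,0]]]'
```

```text
t: 24.15
ee_pos: [610.9, 86.9, 43.6]
tcp_rot: [2.66, 0.283, 1.361]
contact_force: [-2.8, -0.3, 0.0]
finger_gap: 15.8
finger_force: 1.4
```

```bash
python3 -m handwheel '[[0.64,[0.0009,0,0.0012],[0,0,0]],[0.64,[0,0,0],[0,0,0]]]'
```

```text
t: 24.4
ee_pos: [612.4, 87.0, 43.6]
tcp_rot: [2.66, 0.283, 1.361]
contact_force: [-3.3, -0.8, -0.5]
finger_gap: 16.3
finger_force: 1.4
```

```bash
python3 -m handwheel '[[0.64,[0.0009,0,0.0012],[0,0,0]],[0.64,[0,0,0],[0,0,0]]]'
```

```text
t: 24.65
ee_pos: [613.9, 87.2, 43.6]
tcp_rot: [2.66, 0.283, 1.361]
contact_force: [-3.1, 0.2, -1.2]
finger_gap: 15.6
finger_force: 1.3
```

```bash
python3 -m handwheel '[[0.64,[0.0009,0,0.0012],[0,0,0]],[0.64,[0,0,0],[0,0,0]]]'
```

```text
t: 24.9
ee_pos: [615.4, 87.3, 43.6]
tcp_rot: [2.66, 0.283, 1.361]
contact_force: [-2.3, -0.0, -1.1]
finger_gap: 16.1
finger_force: 1.4
```

```bash
python3 -m handwheel '[[0.64,[0.0009,0,0.0012],[0,0,0]],[0.64,[0,0,0],[0,0,0]]]'
```

```text
t: 25.15
ee_pos: [616.1, 87.5, 43.3]
tcp_rot: [2.661, 0.282, 1.359]
contact_force: [-8.4, -2.1, 0.8]
finger_gap: 15.8
finger_force: 3.9
```

```bash
python3 -m handwheel '[[0.64,[0.0006,0,0.0008],[0,0,0]],[0.64,[0,0,0],[0,0,0]]]'
```

```text
t: 25.4
ee_pos: [616.5, 87.5, 43.2]
tcp_rot: [2.662, 0.282, 1.357]
contact_force: [-12.1, -2.1, 4.1]
finger_gap: 16.0
finger_force: 6.2
```

```bash
python3 -m handwheel '[[0.64,[0.00015,0,0.0002],[0,0,0]],[0.64,[0,0,0],[0,0,0]],[0.64,[0,0,0],[0,0,0]],[0.64,[0,0,0],[0,0,0]],[0.64,[0,0,0],[0,0,0]]]'; python3 look.py
```

```text
t: 26.02
ee_pos: [616.6, 87.5, 43.2]
tcp_rot: [2.662, 0.281, 1.357]
contact_force: [-14.3, -3.6, 4.4]
finger_gap: 15.8
finger_force: 6.9
contact edge G [66.7  0.4 40.2] q [-0.05  0.72  1.94  3.14  0.46 -1.83]
cup rim 2013 [[65.5, -25.4, 64.1], [121.7, 30.9, 68.8]] mid [93.7  2.3 66.6]
flag face x 765 [122.5 123.9]
lever 0
```

```bash
python3 -m handwheel '[[0.64,[-0.0012,0,-0.0016],[0,0,0]],[0.64,[-0.0018,-0.0001,-0.0024],[0,0,0]],[0.64,[-0.0035,-0.0001,-0.0048],[0,0,0]],[0.64,[-0.0047,-0.0002,-0.0065],[0,0,0]],[0.64,[-0.0071,-0.0003,-0.0097],[0,0,0]],[0.64,[-0.0071,-0.0003,-0.0097],[0,0,0]],[0.64,[-0.0071,-0.0003,-0.0097],[0,0,0]],[0.64,[-0.0071,-0.0003,-0.0097],[0,0,0]],[0.64,[-0.0071,-0.0003,-0.0097],[0,0,0]],[0.64,[-0.0071,-0.0003,-0.0097],[0,0,0]],[0.64,[-0.0071,-0.0003,-0.0097],[0,0,0]],[0.64,[-0.0071,-0.0003,-0.0097],[0,0,0]],[0.64,[0,0,0],[0,0,0]],[0.64,[0,0,0],[0,0,0]]]'
python3 - <<'E'
from tgt import *
c=vision.camera("wrist"); cv2.imwrite("pics/w7.png",cv2.resize(c["pixels"][:,:,::-1],(640,480)))
w=fish(c); g=Gc(w); px=c["pixels"].astype(int); r,gg,b=px[...,0],px[...,1],px[...,2]; o=(r>90)&(r>2*b)&(gg<.7*r)&(g[...,2]>25)&(g[...,2]<150)
k=g[o&(g[...,0]>90)&(g[...,0]<150)&(g[...,1]>-30)&(g[...,1]<40)]; print("flag",np.percentile(k,[3,50,97],axis=0).round(1).tolist())
k=g[o&(g[...,0]<30)&(g[...,1]<-60)]; print("lever",len(k),np.percentile(k,[2,98],axis=0).round(1).tolist() if len(k) else "")
m=(g[...,2]>62)&(g[...,2]<72)&(g[...,0]>50)&(g[...,0]<130)&(np.abs(g[...,1])<36)&(px.max(2)-px.min(2)<40); p=g[m]; print("rim",len(p),p.min(0).round(1),p.max(0).round(1))
E
```

```text
t: 27.82
ee_pos: [503.6, 78.3, 43.6]
tcp_rot: [2.659, 0.283, 1.361]
contact_force: [-0.1, 0.0, 0.1]
finger_gap: 15.6
finger_force: 0.0
flag [[110.6, -26.3, 58.2], [126.6, 20.7, 62.4], [130.2, 28.6, 67.7]]
lever 900 [[-21.3, -105.9, 47.4], [-5.1, -79.6, 90.1]]
rim 1069 [ 64.2 -24.9  62. ] [122.   31.   68.7]
```

View pics/w7.png

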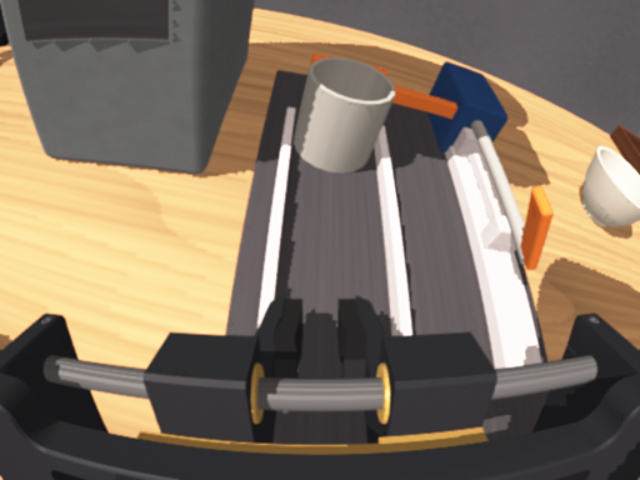

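The cup stands upright at (345,115) against the lowered flag, the lever at (538,230) is still down, and the gripper is clear. Handing in.

```bash
python3 -c "
from rig import env
print(env.job_done())"
```

```text
the job is handed in; nothing more can be done
None
```

The job is handed in at about 28 s: flag down, and the cup upright under the head against the solid stop, pressed at about 12–14 N for 0.6 s and left touching the flag; lowering the flag overshot its stop, peaking near 57 N at the wrist on the lever.

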